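# Sort the day's stones by how they are kept: on sticks, in boxes, in a frame

### The job

Sort the stones lying loose on the bench to where each kind is kept. Lay the two dop sticks across both rails of the wooden dop rest, one in each pair of notches, with their stone ends hanging free over the open front and their handles well back towards the tail board; set the two round gem boxes flat in the two recesses of the dark wooden tray, one in each; and lay the square black stone frame flat in the shallow metal tray. Keep the gem boxes upright all the time, and leave the loupe and the tweezers where they lie.

Things in the scene. Friction and masses are not known exactly. Their poses are not given: they have to be found in the camera images.
- dop_stick_1: The shorter dop stick: brown round wood, 122 mm long, 11 mm thick, stone waxed to one end. Origin: middle of its length, underside. Its y runs along it: stone at y = -61 mm, bare handle end at +61; z up. Solid to grasp from y = -33 to +61 mm, 10 mm wide, 11 high. 22 g. Lies on the bench. On the rest it hangs well with its point y = +22 mm midway between the rails.
- dop_stick_2: The longer dop stick: reddish round wood, 139 mm long, 10 mm thick, stone waxed to one end. Origin: middle of its length, underside. Its y runs along it: stone at y = -69 mm, bare handle end at +69; z up. Solid to grasp from y = -39 to +69 mm, 9 mm wide, top 10 mm up. 28 g. Lies on the bench. On the rest it hangs well with its point y = +22 mm midway between the rails.
- gem_box_1: The larger of two round clear plastic gem boxes with a stone inside: 44 mm across, 20 mm high, an upright cylinder. Origin: centre of its underside, z up. 20 g. It stands on the bench at the start.
- gem_box_2: The smaller round clear plastic gem box: 38 mm across, 20 mm high, an upright cylinder. Origin: centre of its underside, z up. 20 g. It stands on the bench at the start.
- stone_frame: A flat black plastic stone frame with a square window: 50 mm along its x, 58 mm along its y, 12 mm thick (graspable edges 9 mm high). Origin: centre of its underside, z up. 18 g. It lies flat on the bench at the start.
- dop_rest: Wooden dop rest, fixed. Origin: on the bench midway between its two rails; x points to its back, z up. Rails along y at x = -25 and +25 mm, 10 mm thick. Two pairs of notches at y = -23 and +23 mm, 30 mm wide, 14 mm deep, floors 22 mm above the bench, between teeth 16 mm wide, tops at 36 mm. Tail board behind: 34 mm high, face at x = +58 mm. Front (-x) open, board ends at x = -36.
- box_tray: Low dark wooden tray, fixed to the bench, 88 mm along x by 158 mm along y, 10 mm high. Origin: centre of its underside, z up. Two round recesses with grey felt, 60 mm across and 6 mm deep (floor 4 mm above the bench), centred at y = +36 mm and y = -36 mm, x = 0. Either box may go in either recess.
- frame_tray: Shallow dark steel tray, fixed to the bench: inside 84 mm along x by 112 mm along y, floor 3 mm above the bench, rim 9 mm above the bench and 4 mm thick, with a flat tab on its +x side. Origin: centre of its underside, z up. The frame goes flat on its floor, either way round; with its 58 mm side along the tray's x there is most room for fingers beside it.
- loupe: Bystander: folding metal loupe, 25 x 47 x 17 mm, lying on the bench behind the trays. Origin: centre of its underside. Not to be moved.
- tweezers: Bystander: steel tweezers, 124 mm long along y, 13 mm wide, 10 mm high, lying on the bench behind the trays. Origin: centre of its underside. Not to be moved.
Not all that is in view belongs to the job. What is shaped like the gem_box_2 but green is not meant.

How it is judged (in metres and radians):
At the end, for the whole second after the job is handed in: Each dop stick lies level in its own notch pair (13 mm), on both rails, within 0.3 rad of square, stone to the open front, the rest's origin 1 to 45 mm to the handle side of its middle; each gem box flat on its own recess floor; the frame flat on the metal tray's floor; all released, at rest ((((y of dop_stick_1 in the frame of dop_rest between 0.01 and 0.036 m and z of dop_stick_1 in the frame of dop_rest between 0.018 and 0.026 m and x of dop_stick_1 in the frame of dop_rest between -0.045 and -0.001 m and y of dop_rest in the frame of dop_stick_1 between 0.001 and 0.045 m and angle between the y axis of dop_stick_1 and the x axis of dop_rest, either way round below 0.3 rad and angle between dop_stick_1's own z axis and vertical below 0.2 rad) and (y of dop_stick_2 in the frame of dop_rest between -0.036 and -0.01 m and z of dop_stick_2 in the frame of dop_rest between 0.018 and 0.026 m and x of dop_stick_2 in the frame of dop_rest between -0.045 and -0.001 m and y of dop_rest in the frame of dop_stick_2 between 0.001 and 0.045 m and angle between the y axis of dop_stick_2 and the x axis of dop_rest, either way round below 0.3 rad and angle between dop_stick_2's own z axis and vertical below 0.2 rad)) or ((y of dop_stick_1 in the frame of dop_rest between -0.036 and -0.01 m and z of dop_stick_1 in the frame of dop_rest between 0.018 and 0.026 m and x of dop_stick_1 in the frame of dop_rest between -0.045 and -0.001 m and y of dop_rest in the frame of dop_stick_1 between 0.001 and 0.045 m and angle between the y axis of dop_stick_1 and the x axis of dop_rest, either way round below 0.3 rad and angle between dop_stick_1's own z axis and vertical below 0.2 rad) and (y of dop_stick_2 in the frame of dop_rest between 0.01 and 0.036 m and z of dop_stick_2 in the frame of dop_rest between 0.018 and 0.026 m and x of dop_stick_2 in the frame of dop_rest between -0.045 and -0.001 m and y of dop_rest in the frame of dop_stick_2 between 0.001 and 0.045 m and angle between the y axis of dop_stick_2 and the x axis of dop_rest, either way round below 0.3 rad and angle between dop_stick_2's own z axis and vertical below 0.2 rad))) and (((x of gem_box_1 in the frame of box_tray between -0.013 and 0.013 m and y of gem_box_1 in the frame of box_tray between 0.023 and 0.049 m and z of gem_box_1 in the frame of box_tray between 0.001 and 0.0065 m and angle between gem_box_1's own z axis and vertical below 0.1 rad) and (x of gem_box_2 in the frame of box_tray between -0.013 and 0.013 m and y of gem_box_2 in the frame of box_tray between -0.049 and -0.023 m and z of gem_box_2 in the frame of box_tray between 0.001 and 0.0065 m and angle between gem_box_2's own z axis and vertical below 0.1 rad)) or ((x of gem_box_1 in the frame of box_tray between -0.013 and 0.013 m and y of gem_box_1 in the frame of box_tray between -0.049 and -0.023 m and z of gem_box_1 in the frame of box_tray between 0.001 and 0.0065 m and angle between gem_box_1's own z axis and vertical below 0.1 rad) and (x of gem_box_2 in the frame of box_tray between -0.013 and 0.013 m and y of gem_box_2 in the frame of box_tray between 0.023 and 0.049 m and z of gem_box_2 in the frame of box_tray between 0.001 and 0.0065 m and angle between gem_box_2's own z axis and vertical below 0.1 rad))) and x of stone_frame in the frame of frame_tray between -0.022 and 0.022 m and y of stone_frame in the frame of frame_tray between -0.036 and 0.036 m and z of stone_frame in the frame of frame_tray between 0.001 and 0.0055 m and angle between stone_frame's own z axis and vertical below 0.1 rad and contact force between each of dop_stick_1, dop_stick_2, gem_box_1, gem_box_2, stone_frame and the fingers below 0.1 N and linear speed of each of dop_stick_1, dop_stick_2, gem_box_1, gem_box_2, stone_frame below 0.02 m/s); the robot touches nothing.
It fails at once if the larger gem box is tipped (angle between gem_box_1's own z axis and vertical above 0.6 rad).
It fails at once if the smaller gem box is tipped (angle between gem_box_2's own z axis and vertical above 0.6 rad).
It fails at once if the loupe moved by more than 20 mm (distance of loupe from where it was at the start of the episode above 0.02 m).
It fails at once if the tweezers moved by more than 20 mm (distance of tweezers from where it was at the start of the episode above 0.02 m).
It also fails if it takes over 128 s, if anything falls off the work surface, if the arm or the gripper's body presses on something with over 40 N, if the wrist force passes 120 N, or if a joint passes its speed limit or range.

### The arm

A 6-joint arm with a two-finger parallel gripper is mounted at the origin on a cart in front of the work surface, level with it; the furniture and walls round the work are solid. World frame = base frame: x ahead of the robot, y to its left, z up, the work surface at z = 0. Lengths are in mm, angles in rad, forces in N, time in s.
With the tool pointing down it reaches from about 275 to 750 mm from the base axis. Payload 10.2 kg.
Tool frame: the origin (TCP) lies midway between the tips of the shut fingers; the grasp point (between the pads) lies 19 mm behind it; z points along the fingers, y is the line along which they close (so a half turn about z gives the same grasp; the last joint's range is limited). The gripper opens to 85 mm and grips with 20 to 120 N. Pads are 22 mm wide; open, the fingers measure 114 mm over their backs; the gripper's body (76 mm by 85 mm) begins 54 mm behind the grasp point. The pads swing forward as they close: fully open they stand 13 mm farther back than shut.
Start: joints at [-1.467, 0.313, 1.498, -0, 1.331, -0.223], TCP at [168.52, -497.224, 204.294] pointing down, gripper open.
Joint ranges: [-2.94, 2.94], [-0.97, 2.17], [0.19, 2.56], [-1.23, 4.37], [0.02, 3.11], [-2.88, 2.88]. Speed limits (rad/s): [2.39, 2.39, 3.01, 3.14, 3.14, 3.14].

### API

Orientations are given as a unit quaternion [w, x, y, z].
In Python, from rig import sense, capture, finish_job, find_in, place_of gives the robot as it stands. The module is installed in compiled form; this text tells all that it offers.
- The arm moves only by the shell command python3 -m jog 'ROWS' [FORCE]. ROWS is JSON, a list of rows, each an object of numbers: "tx", "ty", "tz": the shift along the tool's x, y, z in mm; "ax", "ay", "az": the turn, a rotation vector about the tool's x, y, z in rad; "jaw": the closure, from -1 (fully open) to 1 (shut), so that 0 is half open. In form: [{"tx": .., "ty": .., "tz": .., "ax": .., "ay": .., "az": .., "jaw": ..}, ...]. A call has 1 to 5 rows; each row shifts and turns the commanded pose from where the row before left it, along the tool's axes as they then stand; what a row does not reach is not made up. A row lasts 1/8 s, in which the tool goes at most 62.5 mm and 10.7 degrees, less where a joint would pass 70% of its speed; a pose out of reach is approached as far as the arm can. A call with a gripper value outside its range is refused whole. The fingers move at their own pace and stop on an object; FORCE is the grip in N (left out, the last holds). Time passes only in rows, so rows that do not move let the fingers close. It gives the time, the measured TCP pose, the force, the opening and the grip force at its end, in the units of the state.
- sense(): the state, without advancing time (a new reading comes with each control period).
- capture(name): name is "scene" or "side" or "wrist"; returns a dict with "color" (480x640x3 uint8, red, green, blue), "depth" (480x640 float32, mm along the optical axis (not along the pixel's ray), 0 where there is no reading), "fx", "fy", "cx", "cy" (pixels), "camera_from_world" (4x4, takes a point from world to camera coordinates); the wrist camera has in their place "mount" (4x4, takes a point from camera to tool coordinates, whose origin is the TCP and whose axes are the flange's). Camera axes: x right, y up, looking along -z (the intrinsics and any distortion apply to the point x, -y, -z); pixel columns grow to the right and rows downward; lengths in mm; the calibration is good to about 2 mm. A picture is of the moment at which its call begins: read the wrist's pose just before it.
- finish_job(): hands the job in; it is judged then, once.
Trained networks look in the newest picture that a camera, given by its name, has taken for a name from the list of things; names that differ only in an ending like _2 or _b are one class to them, and where a whole thing is asked for, a point or a joint stands for the part that bears it (a point fixed in the world has none). Each returns a list of dicts, best first, with "conf" (0 to 1); they miss things now and then, are a little off and sometimes report something else, mostly with a low value. They report only what shows in the picture. A call takes as long as a camera call. They do not tell look-alikes from the thing itself.
- find_in(query, camera): "centre" ([column, row] in pixels, amid what is visible of it).
- place_of(query, camera): "centre" ([column, row] in pixels: a listed point, or the origin of a listed thing).
The state is a dict: "time_s": time; "joints": joint angles; "dq": joint speeds; "tau": joint torques, N m; "eef_pos": TCP position; "ee_rot": TCP orientation; "force": force on the tool from outside, world axes, zero at the start; "wrist_torque": the same for the moment, N m; "grip_width": opening from 0.0 (shut) to 1.0 (fully open); "grip_force": force on a finger pad.
Only numpy, scipy, OpenCV 4.12 (cv2) and the standard library are available. Lean on these libraries where they do the work, as an engineer would, in place of code of your own. Each camera call takes 0.05 s, during which the arm holds its last target. There are 200 camera calls.

## Working session

There is one attempt and no reset: what is moved stays moved. The work goes in short steps, Python scripts to look and compute and a shell command to move; the robot and the scene stay as the last step left them, time stands still between calls to the robot, and variables do not carry over. Pictures are saved under pics/ and viewed, at most 17 in all, crops included, and the job is handed in when it is done.

```bash
mkdir -p pics
cat > h.py <<'E'
import numpy as np, cv2
from rig import sense, capture, finish_job, find_in, place_of
def cfw(c,s=None):
    if 'camera_from_world' in c: return np.array(c['camera_from_world'])
    from scipy.spatial.transform import Rotation as R
    q=s['ee_rot']; T=np.eye(4); T[:3,:3]=R.from_quat([q[1],q[2],q[3],q[0]]).as_matrix(); T[:3,3]=s['eef_pos']
    return np.linalg.inv(T@np.array(c['mount']))
def cloud(c,s=None):
    d=c['depth'].astype(float); v,u=np.mgrid[:480,:640]
    P=np.stack([(u-c['cx'])/c['fx']*d,-(v-c['cy'])/c['fy']*d,-d],-1)
    M=np.linalg.inv(cfw(c,s)); W=P@M[:3,:3].T+M[:3,3]; W[d==0]=np.nan
    return W
def ray(c,u,v,z,s=None):
    M=np.linalg.inv(cfw(c,s)); o=M[:3,3]; d=M[:3,:3]@np.array([(u-c['cx'])/c['fx'],-(v-c['cy'])/c['fy'],-1]); return o+d*(z-o[2])/d[2]
def save(img,name): cv2.imwrite('pics/'+name+'.png',img[...,::-1])
E
python3 - <<'E'
from h import *
s=sense(); print(s)
for n in ('scene','side','wrist'):
    c=capture(n); save(c['color'],n+'0'); print(n,{k:(np.round(v,3).tolist() if k in('camera_from_world','mount') else v) for k,v in c.items() if k not in('color','depth')})
    if n!='wrist':
        W=cloud(c)
        for q in ('dop_stick_1','gem_box_1','stone_frame','dop_rest','box_tray','frame_tray','loupe','tweezers'):
            for r in place_of(q,n)[:4]: print(q,np.round(r['centre']),round(r['conf'],2),np.round(ray(c,*r['centre'],0)))
E
```

```text
{'time_s': 0.0, 'joints': array([-1.46737682e+00,  3.13432027e-01,  1.49847794e+00,  2.09029445e-05,
        1.33100608e+00, -2.23374858e-01]), 'dq': array([-6.85754196e-04, -6.98480480e-04,  4.59641591e-04,  4.03143877e-04,
       -1.14588836e-03,  3.18773965e-05]), 'tau': array([ 2.69540942e-04, -4.12273443e+01, -2.59740919e+01, -4.99814735e-05,
        4.27841151e-03, -4.42238353e-07]), 'eef_pos': array([ 168.50350437, -496.89860792,  203.7289219 ]), 'ee_rot': array([-6.59897145e-04,  9.86680543e-01,  1.62668581e-01,  4.97956975e-05]), 'force': array([-0.75143845,  0.69498072,  0.51694329]), 'wrist_torque': array([ 0.00203616, -0.03715048, -0.04624244]), 'grip_force': 0.0, 'grip_width': 0.9990499908407209}
scene {'fx': 560.2164981441001, 'fy': 560.2164981441001, 'cx': 317.90687758387133, 'cy': 240.52142620141865, 'camera_from_world': [[-0.662, -0.749, 0.019, 339.323], [0.555, -0.473, 0.685, -320.327], [-0.504, 0.464, 0.729, -1080.707], [0.0, 0.0, 0.0, 1.0]]}
dop_stick_1 [251. 335.] 0.79 [436. 256.   0.]
dop_stick_1 [418. 170.] 0.54 [ 569. -423.    0.]
gem_box_1 [202. 362.] 0.87 [4
[... 727 characters left out ...]
77 [ 633. -284.    0.]
gem_box_1 [286. 172.] 0.51 [412. 451.  -0.]
gem_box_1 [292. 185.] 0.5 [438. 367.   0.]
stone_frame [280. 376.] 0.95 [ 436. -394.    0.]
dop_rest [305. 274.] 0.92 [490. -71.   0.]
dop_rest [299. 323.] 0.32 [ 477. -244.   -0.]
box_tray [300. 325.] 0.63 [ 478. -249.    0.]
frame_tray [301. 236.] 0.56 [476.  95.   0.]
frame_tray [340. 223.] 0.21 [597. 152.   0.]
loupe [340. 221.] 0.53 [599. 163.   0.]
tweezers [342. 244.] 0.38 [600.  52.   0.]
wrist {'fx': 397.5558838845921, 'fy': 397.5558838845921, 'cx': 322.19829562345075, 'cy': 245.90589393860543, 'mount': [[-0.001, 0.952, 0.307, 78.398], [1.0, 0.001, 0.0, -1.848], [-0.0, 0.307, -0.952, -170.096], [0.0, 0.0, 0.0, 1.0]]}
```

View pics/scene0.png

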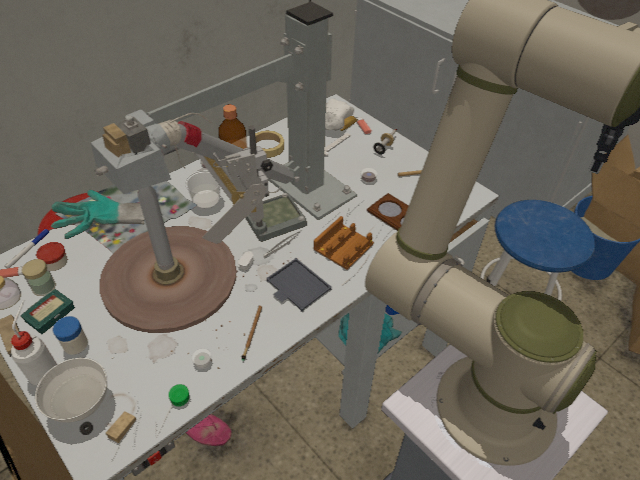

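View pics/side0.png

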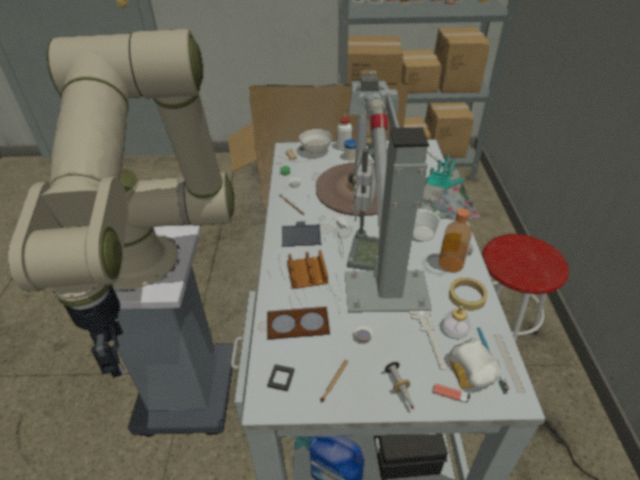

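The scene picture shows the rest near (343,243), the steel tray (298,285), a stick (251,333) and white and green boxes (202,358),(179,394). In the side picture the wooden tray is at (298,322), the frame (281,377), the second stick (334,380) and the second box (362,335). A post with an overhanging arm stands behind.

Run:
```python
from h import *
H=np.full((230,120),-1.0) # 5mm cells: x 250..850 , y -600..550
ims=[]
for n in ('scene','side'):
    c=capture(n); W=cloud(c).reshape(-1,3); col=c['color'].reshape(-1,3)
    ok=np.isfinite(W).all(1)&(W[:,2]<600)&(W[:,0]>250)&(W[:,0]<850)&(W[:,1]>-600)&(W[:,1]<550)&(W[:,2]>-30)
    i=((W[ok,1]+600)/5).astype(int); j=((W[ok,0]-250)/5).astype(int)
    if n=='side': S=c['color'][160:420,220:400]
    np.maximum.at(H,(i,j),W[ok,2])
# print coarse map: 25mm cells
for a in range(225,-1,-5):
    print('%5d'%(a*5-600),' '.join('%3d'%H[a:a+5,b:b+5].max() for b in range(0,120,5)))
print('      ',' '.join('%3d'%(250+5*b) for b in range(0,120,5)))
save(cv2.resize(S,None,fx=2.3,fy=2.3,interpolation=cv2.INTER_CUBIC),'side_crop')
```

```text
525  -1  -1  -1  -1   4   4  16  17   8  66  66  67  67   4   4  71  73  68   3  29  31  29  73  76
  500  -1  -1  -1  -1   5   6   7   6   5   7   5   5   5   5   5  70  69   6   4  29  28  28  74  74
  475  -1  -1  -1  -1   3   6   5   5   4   5   5   5   6   6   5   5   4   5   4   5   5   5   4   5
  450  -1  -1  -1  -1   7  24  25  20   5   5   4   5   4   5  37  39  39  38  37   6   4   5   4   5
  425  -1  -1  -1  -1   6  24  25  24   4   5   5   5  37  38  39  39  39  38  38  37  37   7   7   3
  400  -1  -1  -1  -1   6   6   4   4   5   5   6  30  38  39  38  38  39  38  38  39  39  34   6   4
  375  -1  -1  -1  -1   4   5   5  25  23   6   5  38  38  37  39  40 356 361  38  37  39  40  32   7
  350  -1  -1  -1  -1   4   4   5  25  23   4  35  39  39  37  38 383 383 382 383 381  38  39  37  16
  325  -1  -1  -1  -1   5   4   5  21  20   7  39  38  39  39  39 382 421 422 419 381  38  37  38  14
  300  -1  -1  -1  -1   5  11  11   4   5   4  39  40  38  38  38 383 431 433 420 381  39  38  39   8
  275  -1  -1  -1  -1   4  12  14   7   6   5  38  38  38  38 352 384 421 434 414 
[... 2992 characters left out ...]
 -1  -1   6   5   6   4   3   4   5  12   6   5   5   5   5  19  29   3   6  13  18  19
 -500  -1  -1  -1  -1   4   5   6   5   3   4   4   5   4   4   7   5   4   6  29  23   5   6   6   5
 -525  -1  -1  -1  -1   5   4   4   4   3   3   4   3   3   2   4   5   4   5   4   4   3   3   5   5
 -550  -1  -1  -1  -1  -1  -1  -1  -1  -1  -1  -1  -1  -1  -1  -1  -1  -1  -1  -1  -1  -1  -1  -1  -1
 -575  -1  -1  -1  -1  -1  -1  -1  -1  -1  -1  -1  -1  -1  -1  -1  -1  -1  -1  -1  -1  -1  -1  -1  -1
 -600  -1  -1  -1  -1  -1  -1  -1  -1  -1  -1  -1  -1  -1  -1  -1  -1  -1  -1  -1  -1  -1  -1  -1  -1
       250 275 300 325 350 375 400 425 450 475 500 525 550 575 600 625 650 675 700 725 750 775 800 825
```

View pics/side_crop.png

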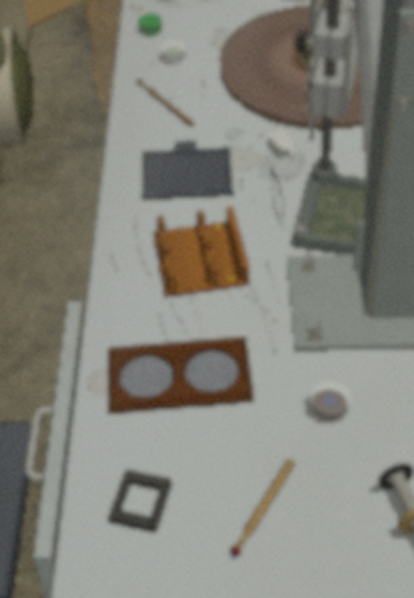

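The rest's open front faces the robot (-x) and its tail board is on the +x side. The wooden tray's recesses lie along world x. The near stick's red stone is at the end towards -y. First I'll get a closer look at the right-hand group.

```bash
cat >> h.py <<'E'
from scipy.spatial.transform import Rotation as R
def pose(s):
    q=s['ee_rot']; M=R.from_quat([q[1],q[2],q[3],q[0]]).as_matrix(); return np.array(s['eef_pos']),M
def go(x,y,z,ang=None):
    """world target; ang = wanted world angle (rad) of the tool's y (closing) line, mod pi"""
    s=sense(); p,M=pose(s); d=M.T@(np.array([x,y,z])-p)
    cur=np.arctan2(M[1,1],M[0,1]); out=''
    if ang is not None:
        dw=(ang-cur+np.pi/2)%np.pi-np.pi/2; out=' az %.3f (alt %.3f)'%(-dw,-dw+np.pi*np.sign(dw))
    print('tx %.1f ty %.1f tz %.1f'%tuple(d)+out,'j6 %.2f'%s['joints'][5],'closing ang now %.3f'%cur,'pos',np.round(p,1),'tilt',np.round(M[2],3),'grip',round(s['grip_width'],3),round(s['grip_force'],1),'t',s['time_s'])
E
python3 -m jog '[{"tx":55,"ty":-8},{"tx":55,"ty":-8},{"tx":55,"ty":-8},{"tx":55,"ty":-8},{"tx":55,"ty":-8}]'
python3 -m jog '[{"tx":50,"ty":-6},{},{}]'
python3 - <<'E'
from h import *
s=sense(); c=capture('wrist'); save(c['color'],'wrist1'); np.savez('w1.npz',**c,s_pos=s['eef_pos'],s_rot=s['ee_rot'])
go(470,-340,200)
for q in ('dop_stick_1','gem_box_1','stone_frame','box_tray','dop_rest'):
    for r in place_of(q,'wrist')[:3]: print(q,np.round(r['centre']),round(r['conf'],2),np.round(ray(c,*r['centre'],0,s)))
E
```

```text
tx 336.0 ty -52.1 tz 4.3 j6 -0.22 closing ang now -1.244 pos [ 168.5 -497.2  204.3] tilt [-0.  0. -1.] grip 1.001 0.0 t 1.1schema error: expected keys tx, ty, tz, ax, ay, az, jaw
schema error: expected keys tx, ty, tz, ax, ay, az, jaw
```

View pics/wrist1.png

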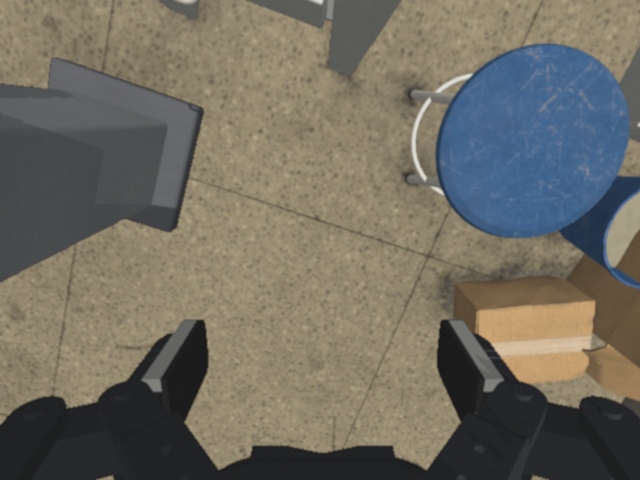

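The rows were refused because every key is required, so the arm is still off the bench and the picture shows only floor. Repeating with full rows.

```bash
python3 -m jog '[{"tx":55,"ty":-8,"tz":0,"ax":0,"ay":0,"az":0,"jaw":-1},{"tx":55,"ty":-8,"tz":0,"ax":0,"ay":0,"az":0,"jaw":-1},{"tx":55,"ty":-8,"tz":0,"ax":0,"ay":0,"az":0,"jaw":-1},{"tx":55,"ty":-8,"tz":0,"ax":0,"ay":0,"az":0,"jaw":-1},{"tx":55,"ty":-8,"tz":0,"ax":0,"ay":0,"az":0,"jaw":-1}]'
python3 -m jog '[{"tx":30,"ty":-6,"tz":0,"ax":0,"ay":0,"az":0,"jaw":-1},{"tx":0,"ty":0,"tz":0,"ax":0,"ay":0,"az":0,"jaw":-1},{"tx":0,"ty":0,"tz":0,"ax":0,"ay":0,"az":0,"jaw":-1}]'
cat > look.py <<'E'
import sys
from h import *
n=sys.argv[1]; s=sense(); c=capture('wrist'); save(c['color'],n); np.savez(n+'.npz',**c,eef_pos=s['eef_pos'],ee_rot=s['ee_rot'])
print('pos',np.round(s['eef_pos'],1),'t',s['time_s'])
for q in sys.argv[2:]:
    for r in place_of(q,'wrist')[:3]: print(q,np.round(r['centre']),round(r['conf'],2),np.round(ray(c,*r['centre'],0,s)))
E
python3 look.py wrist2 dop_stick_1 gem_box_1 stone_frame box_tray dop_rest
```

```text
time_s: 1.98
eef_pos: [417.7, -370.1, 204.4]
ee_rot: [0.0, 0.987, 0.163, 0.0]
force: [0.6, -1.1, 0.4]
grip_width: 1.0
grip_force: 0.0
time_s: 2.35
eef_pos: [442.1, -356.1, 204.2]
ee_rot: [-0.0, 0.987, 0.162, -0.0]
force: [0.9, -0.2, -0.4]
grip_width: 1.002
grip_force: 0.0
pos [ 442.1 -356.1  204.2] t 2.35
dop_stick_1 [428. 102.] 0.66 [ 558. -413.    0.]
stone_frame [361. 222.] 0.65 [ 436. -396.    0.]
box_tray [215. 132.] 0.94 [ 473. -241.    0.]
dop_rest [19. 59.] 0.74 [478. -67.   0.]
dop_rest [215. 132.] 0.19 [ 473. -241.    0.]
```

View pics/wrist2.png

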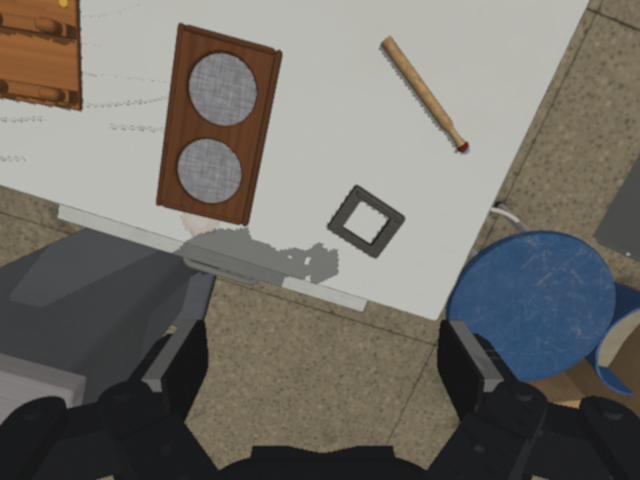

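The picture shows the tray recesses at (222,88) and (209,170), the frame at (366,221), and the stick from handle (387,43) to red stone (462,147). I'll measure these by segmentation in world coordinates.

```bash
cat > seg.py <<'E'
from h import *
def rect(c,s,x0,x1,y0,y1,z,res=0.5):
    """top-down image of plane z: rows -> x (from x0), cols -> y (from y0)"""
    n,m=int((x1-x0)/res),int((y1-y0)/res)
    X,Y=np.meshgrid(x0+np.arange(n)*res,y0+np.arange(m)*res,indexing='ij')
    P=np.stack([X,Y,np.full_like(X,z),np.ones_like(X)],-1)@cfw(c,s).T
    u=c['fx']*P[...,0]/-P[...,2]+c['cx']; v=c['fy']*-P[...,1]/-P[...,2]+c['cy']
    return cv2.remap(c['color'],u.astype(np.float32),v.astype(np.float32),cv2.INTER_LINEAR)
def blobs(mask,x0,y0,res=0.5,amin=400):
    m=cv2.morphologyEx(mask.astype(np.uint8),cv2.MORPH_OPEN,np.ones((3,3)))
    for k in sorted(cv2.findContours(m,cv2.RETR_EXTERNAL,cv2.CHAIN_APPROX_NONE)[0],key=cv2.contourArea,reverse=True):
        if cv2.contourArea(k)<amin: continue
        q=k[:,0,::-1]*res+[x0,y0]; r=cv2.minAreaRect(q.astype(np.float32))
        print('ctr',np.round(r[0],1),'size',np.round(r[1],1),'ang',round(np.deg2rad(r[2]),3),'area',cv2.contourArea(k)*res*res)
def load(n):
    d=np.load(n+'.npz'); c={k:d[k] for k in d.files}; return c,c
E
python3 - <<'E'
from seg import *
c,s=load('wrist2')
im=rect(c,s,380,500,-450,-340,9).astype(int); print('frame'); blobs(im.max(2)<110,380,-450)
im=rect(c,s,500,640,-480,-320,5).astype(int); print('stick'); blobs((im[...,0]-im[...,2]>25),500,-480)
r=(im[...,0]-im[...,1]>60); ii=np.argwhere(r); print('red',ii.mean(0)*.5+[500,-480],len(ii))
im=rect(c,s,400,560,-320,-180,10).astype(int); print('tray'); blobs((im[...,0]-im[...,2]>25),400,-320)
im=rect(c,s,400,560,-320,-180,4).astype(int); print('recess'); blobs((im[...,0]-im[...,2]<15)&(im.max(2)<185),400,-320)
W=cloud(c,s); Z=W[...,2]; m=(W[...,0]>480)&(W[...,0]<700)&(W[...,1]<-330)&(abs(Z)<40); print('bench z',np.nanmedian(Z[m]), 'frame z',np.nanpercentile(Z[200:245,340:395],98))
E
```

```text
frame
ctr [ 439.5 -398.1] size [58.9 50.3] ang 1.316 area 2860.0
stick
ctr [ 561.6 -409.8] size [118.9  10.1] ang 1.033 area 1052.375
red [ 532.87 -458.98] 50
tray
ctr [ 474.6 -243.6] size [155.2  86.2] ang 0.079 area 12971.625
recess
ctr [ 438.  -245.5] size [58. 58.] ang 1.571 area 2633.75
ctr [ 510.2 -240. ] size [58.  57.5] ang 1.571 area 2616.875
ctr [ 478.9 -287. ] size [158.4   5.5] ang 0.099 area 265.375
ctr [ 440.5 -191. ] size [82.9 18.9] ang 0.083 area 190.625
bench z 0.1127991685685572 frame z 12.39847978866113
```

Sizes agree with the list (frame 58×50 mm, recesses 58 mm, stick about 120 mm, so this is dop_stick_1). Rotating for the frame while descending.

```bash
python3 -m jog '[{"tx":0,"ty":0,"tz":20,"ax":0,"ay":0,"az":-0.18,"jaw":-1},{"tx":0,"ty":0,"tz":20,"ax":0,"ay":0,"az":-0.18,"jaw":-1},{"tx":0,"ty":0,"tz":20,"ax":0,"ay":0,"az":-0.18,"jaw":-1},{"tx":0,"ty":0,"tz":20,"ax":0,"ay":0,"az":-0.18,"jaw":-1},{"tx":0,"ty":0,"tz":20,"ax":0,"ay":0,"az":-0.18,"jaw":-1}]' | grep eef
python3 -m jog '[{"tx":0,"ty":0,"tz":20,"ax":0,"ay":0,"az":-0.09,"jaw":-1},{"tx":0,"ty":0,"tz":0,"ax":0,"ay":0,"az":0,"jaw":-1}]' | grep eef
python3 -c "
from h import *
go(439.5,-398.1,-2,-0.255)"
```

```text
eef_pos: [442.4, -356.0, 103.7]
eef_pos: [441.9, -355.4, 83.3]
tx -42.1 ty 8.6 tz 85.2 az -0.000 (alt 3.141) j6 -0.63 closing ang now -0.255 pos [ 441.9 -355.4   83.3] tilt [ 0.002 -0.002 -1.   ] grip 0.998 0.0 t 3.525
```

```bash
python3 -m jog '[{"tx":-21,"ty":4.3,"tz":20,"ax":0,"ay":0,"az":0,"jaw":-0.7},{"tx":-21,"ty":4.3,"tz":20,"ax":0,"ay":0,"az":0,"jaw":-0.7},{"tx":0,"ty":0,"tz":25,"ax":0,"ay":0,"az":0,"jaw":-0.7},{"tx":0,"ty":0,"tz":17,"ax":0,"ay":0,"az":0,"jaw":-0.7},{"tx":0,"ty":0,"tz":0,"ax":0,"ay":0,"az":0,"jaw":-0.7}]' 25
python3 -m jog '[{"tx":0,"ty":0,"tz":3,"ax":0,"ay":0,"az":0,"jaw":-0.3},{"tx":0,"ty":0,"tz":0,"ax":0,"ay":0,"az":0,"jaw":0.1},{"tx":0,"ty":0,"tz":0,"ax":0,"ay":0,"az":0,"jaw":0.1},{"tx":0,"ty":0,"tz":0,"ax":0,"ay":0,"az":0,"jaw":0.1},{"tx":0,"ty":0,"tz":0,"ax":0,"ay":0,"az":0,"jaw":0.1}]'
```

```text
time_s: 4.15
eef_pos: [440.2, -398.2, 1.9]
ee_rot: [-0.001, 0.791, 0.612, 0.0]
force: [0.1, 0.1, -0.6]
grip_width: 0.849
grip_force: 0.0
time_s: 4.78
eef_pos: [440.4, -398.6, -0.6]
ee_rot: [0.0, 0.791, 0.612, -0.0]
force: [0.6, 0.0, 0.1]
grip_width: 0.45
grip_force: 0.0
```

```bash
python3 look.py wrist3 stone_frame; python3 -c "
from seg import *
c,s=load('wrist3'); save(c['color'][150:480],'w3c')
W=cloud(c,s); p,M=pose(s); L=(W-p)@M
m=(abs(L[...,0])<15)&(abs(L[...,1])<45)&(L[...,2]>-40)&(L[...,2]<25)
import collections
for a in range(-40,41,5):
  k=m&(abs(L[...,1]-a)<2.5); print(a,k.sum(),np.round(np.percentile(L[k][:,2],[5,50,95]),1) if k.sum() else '')
"
```

```text
pos [ 440.4 -398.6   -0.6] t 4.775
-40 529 [-1.7 -0.7  0.3]
-35 480 [-1.7 -0.7  0.3]
-30 452 [-38.4  -0.8   0.3]
-25 383 [-38.5 -10.2  -8.5]
-20 928 [-38.2 -10.3  -9.1]
-15 687 [-9.8 -0.8  0.3]
-10 572 [-1.7 -0.7  0.3]
-5 563 [-1.6 -0.7  0.3]
0 585 [-1.6 -0.7  0.2]
5 565 [-1.6 -0.7  0.2]
10 571 [-1.7 -0.7  0.2]
15 787 [-13.3  -9.5  -0.1]
20 815 [-38.9 -13.1  -9.5]
25 329 [-38.7  -1.4   0.1]
30 456 [-37.9  -0.8   0.3]
35 521 [-1.7 -0.7  0.3]
40 564 [-1.8 -0.7  0.3]
```

View pics/w3c.png

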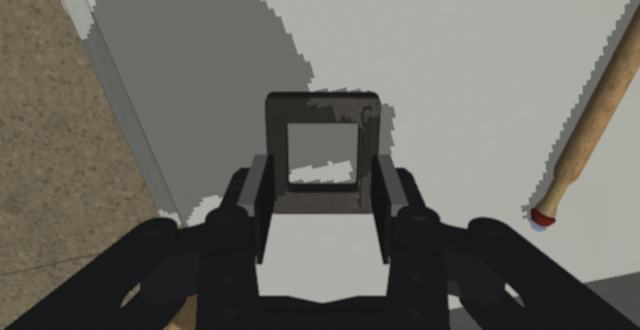

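The picture shows the frame (crop 268–378 columns, 95–210 rows) between the pads, with no force yet. I'll close further with more force.

```bash
python3 -m jog '[{"tx":0,"ty":0,"tz":0,"ax":0,"ay":0,"az":0,"jaw":0.3},{"tx":0,"ty":0,"tz":0,"ax":0,"ay":0,"az":0,"jaw":0.3},{"tx":0,"ty":0,"tz":0,"ax":0,"ay":0,"az":0,"jaw":0.3}]' 25
python3 -c "
from seg import *
c,s=load('wrist3')
im=rect(c,s,400,480,-450,-350,9).astype(int); blobs(im.max(2)<110,400,-450)
p,M=pose(s)
q=np.append(p,1)@cfw(c,s).T; print('tcp px',c['fx']*q[0]/-q[2]+c['cx'],c['fy']*-q[1]/-q[2]+c['cy'])
s=sense();c=capture('wrist')
im=rect(c,s,400,480,-450,-350,9).astype(int);blobs(im.max(2)<110,400,-450); save(c['color'][150:480],'w4c')
"
```

```text
time_s: 5.25
eef_pos: [440.4, -398.6, -0.7]
ee_rot: [-0.0, 0.791, 0.612, 0.0]
force: [1.2, 0.5, -0.1]
grip_width: 0.349
grip_force: 0.0
ctr [ 439.8 -400.2] size [99.5 79.5] ang 1.571 area 5444.5
tcp px 324.961352944021 297.0930709767459
ctr [ 439.8 -400.2] size [99.5 79.5] ang 1.571 area 5513.75
```

View pics/w4c.png

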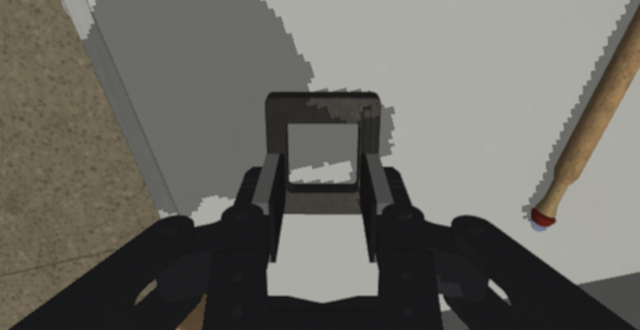

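The pads closed over the frame's top, so the tips sit higher than assumed. I'll reopen and go lower, watching the force.

```bash
python3 -m jog '[{"tx":0,"ty":0,"tz":0,"ax":0,"ay":0,"az":0,"jaw":-0.5},{"tx":0,"ty":0,"tz":0,"ax":0,"ay":0,"az":0,"jaw":-0.5},{"tx":0,"ty":0,"tz":3,"ax":0,"ay":0,"az":0,"jaw":-0.5},{"tx":0,"ty":0,"tz":3,"ax":0,"ay":0,"az":0,"jaw":-0.5},{"tx":0,"ty":0,"tz":0,"ax":0,"ay":0,"az":0,"jaw":-0.5}]' 25
python3 -m jog '[{"tx":0,"ty":0,"tz":1.5,"ax":0,"ay":0,"az":0,"jaw":-0.5},{"tx":0,"ty":0,"tz":0,"ax":0,"ay":0,"az":0,"jaw":-0.5}]'
```

```text
time_s: 5.92
eef_pos: [440.2, -398.4, -7.1]
ee_rot: [-0.0, 0.791, 0.612, 0.0]
force: [-0.0, 0.9, 0.1]
grip_width: 0.751
grip_force: 0.0
time_s: 6.18
eef_pos: [440.4, -398.5, -8.3]
ee_rot: [-0.0, 0.791, 0.612, 0.0]
force: [0.3, 0.5, 0.5]
grip_width: 0.743
grip_force: 0.0
```

```bash
python3 -m jog '[{"tx":0,"ty":0,"tz":0,"ax":0,"ay":0,"az":0,"jaw":0.1},{"tx":0,"ty":0,"tz":0,"ax":0,"ay":0,"az":0,"jaw":0.1},{"tx":0,"ty":0,"tz":0,"ax":0,"ay":0,"az":0,"jaw":0.1},{"tx":0,"ty":0,"tz":0,"ax":0,"ay":0,"az":0,"jaw":0.1}]' 25
```

```text
time_s: 6.68
eef_pos: [440.4, -398.6, -8.2]
ee_rot: [0.0, 0.791, 0.612, 0.0]
force: [-0.4, -0.1, -0.4]
grip_width: 0.449
grip_force: 0.0
```

```bash
python3 -c "
from seg import *
s=sense();c=capture('wrist'); W=cloud(c,s); p,M=pose(s); L=(W-p)@M
for x0 in range(-40,36,6):
  for sg in (-1,1):
    k=(abs(L[...,0]-x0)<3)&(L[...,1]*sg>3)&(L[...,1]*sg<50)&(W[...,2]>14)&(L[...,2]>-70)
    if k.sum()>5:
      q=L[k]; t=q[q[:,2]>q[:,2].max()-4]; print(x0,sg,k.sum(),'lowest z_tool',q[:,2].max().round(1),'y there',np.round([t[:,1].min(),t[:,1].max()],1),'inner y',np.round(np.min(abs(q[:,1])),1))
k=(W[...,2]>3)&(W[...,2]<14)&(abs(L[...,1])<40)&(abs(L[...,0])<45); print(np.percentile(L[k],[2,98],axis=0).round(1))
print(place_of('stone_frame','wrist'))
save(c['color'][200:400,200:460].repeat(3,0).repeat(3,1),'w5c')
"
```

```text
-10 -1 132 lowest z_tool -32.2 y there [-20.6 -20.3] inner y 20.3
-10 1 129 lowest z_tool -32.1 y there [17.9 18.1] inner y 17.8
-4 -1 342 lowest z_tool -29.3 y there [-20.6 -20.2] inner y 20.2
-4 1 349 lowest z_tool -31.0 y there [17.9 18.2] inner y 17.7
2 -1 378 lowest z_tool -28.7 y there [-20.6 -20.3] inner y 20.2
2 1 386 lowest z_tool -28.1 y there [17.9 18.2] inner y 17.8
8 -1 1032 lowest z_tool -29.5 y there [-20.5 -20.2] inner y 20.2
8 1 1032 lowest z_tool -29.7 y there [17.9 18.2] inner y 17.7
14 -1 1194 lowest z_tool -30.9 y there [-26.9 -20.3] inner y 20.2
14 1 1194 lowest z_tool -31.4 y there [18.  24.8] inner y 17.8
[[-28.4 -24.5 -20.9]
 [ 28.2  22.3 -12.1]]
[]
```

View pics/w5c.png

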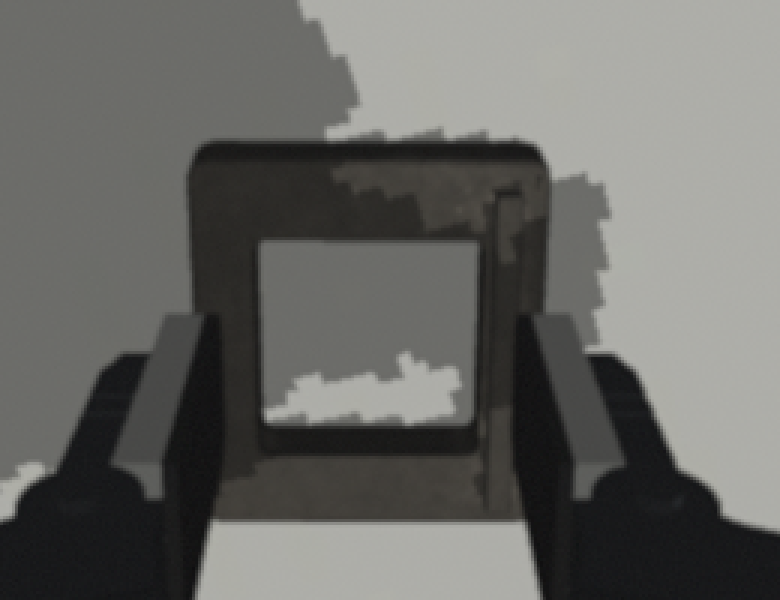

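The depth data put the visible pad tips about 20 mm above the bench and 28 mm behind the TCP reading at this opening. I'll descend by touch.

```bash
python3 -m jog '[{"tx":0,"ty":-1,"tz":0,"ax":0,"ay":0,"az":0,"jaw":-0.5},{"tx":0,"ty":0,"tz":0,"ax":0,"ay":0,"az":0,"jaw":-0.5},{"tx":0,"ty":0,"tz":2,"ax":0,"ay":0,"az":0,"jaw":-0.5},{"tx":0,"ty":0,"tz":2,"ax":0,"ay":0,"az":0,"jaw":-0.5},{"tx":0,"ty":0,"tz":0,"ax":0,"ay":0,"az":0,"jaw":-0.5}]' 25 | egrep 'eef|force|width'
python3 -m jog '[{"tx":0,"ty":0,"tz":2,"ax":0,"ay":0,"az":0,"jaw":-0.5},{"tx":0,"ty":0,"tz":1,"ax":0,"ay":0,"az":0,"jaw":-0.5},{"tx":0,"ty":0,"tz":0,"ax":0,"ay":0,"az":0,"jaw":-0.5}]' | egrep 'eef|force|width'
```

```text
eef_pos: [439.3, -398.2, -12.4]
force: [-0.5, -0.4, 0.4]
grip_width: 0.752
grip_force: 0.0
eef_pos: [439.4, -398.3, -15.3]
force: [-0.1, 0.2, 0.4]
grip_width: 0.749
grip_force: 0.0
```

```bash
python3 -m jog '[{"tx":0,"ty":0,"tz":2,"ax":0,"ay":0,"az":0,"jaw":-0.5},{"tx":0,"ty":0,"tz":1.5,"ax":0,"ay":0,"az":0,"jaw":-0.5},{"tx":0,"ty":0,"tz":0,"ax":0,"ay":0,"az":0,"jaw":-0.5}]' 25 | egrep 'eef|force|width'
python3 -m jog '[{"tx":0,"ty":0,"tz":0,"ax":0,"ay":0,"az":0,"jaw":0.1},{"tx":0,"ty":0,"tz":0,"ax":0,"ay":0,"az":0,"jaw":0.1},{"tx":0,"ty":0,"tz":0,"ax":0,"ay":0,"az":0,"jaw":0.1},{"tx":0,"ty":0,"tz":0,"ax":0,"ay":0,"az":0,"jaw":0.1}]' 25 | egrep 'eef|force|width'
```

```text
eef_pos: [439.4, -398.2, -18.9]
force: [-0.6, 0.6, 0.5]
grip_width: 0.75
grip_force: 0.0
eef_pos: [439.4, -398.3, -18.7]
force: [0.0, -0.1, -0.5]
grip_width: 0.456
grip_force: 0.0
```

```bash
python3 -m jog '[{"tx":0,"ty":0,"tz":0,"ax":0,"ay":0,"az":0,"jaw":-0.45},{"tx":0,"ty":0,"tz":0,"ax":0,"ay":0,"az":0,"jaw":-0.45},{"tx":0,"ty":0,"tz":3,"ax":0,"ay":0,"az":0,"jaw":-0.45},{"tx":0,"ty":0,"tz":3,"ax":0,"ay":0,"az":0,"jaw":-0.45},{"tx":0,"ty":0,"tz":0,"ax":0,"ay":0,"az":0,"jaw":-0.45}]' 25 | egrep 'eef|force|width'
python3 -m jog '[{"tx":0,"ty":0,"tz":1,"ax":0,"ay":0,"az":0,"jaw":0.1},{"tx":0,"ty":0,"tz":0,"ax":0,"ay":0,"az":0,"jaw":0.1},{"tx":0,"ty":0,"tz":0,"ax":0,"ay":0,"az":0,"jaw":0.1},{"tx":0,"ty":0,"tz":0,"ax":0,"ay":0,"az":0,"jaw":0.1}]' 25 | egrep 'eef|force|width'
```

```text
eef_pos: [439.3, -398.1, -25.1]
force: [0.1, -0.1, 0.2]
grip_width: 0.728
grip_force: 0.0
eef_pos: [439.4, -398.4, -25.2]
force: [-1.3, 1.4, 5.5]
grip_width: 0.577
grip_force: 25.5
```

Gripped: 49 mm opening, 25 N. The tips sit about 25 mm behind the reported TCP. Lifting and moving over the middle group for a look.

```bash
python3 -m jog '[{"tx":0,"ty":0,"tz":-15,"ax":0,"ay":0,"az":0,"jaw":0.3},{"tx":0,"ty":0,"tz":-40,"ax":0,"ay":0,"az":0,"jaw":0.3},{"tx":0,"ty":0,"tz":-50,"ax":0,"ay":0,"az":0,"jaw":0.3},{"tx":20,"ty":-5,"tz":-50,"ax":0,"ay":0,"az":0,"jaw":0.3},{"tx":40,"ty":-10,"tz":0,"ax":0,"ay":0,"az":0,"jaw":0.3}]' 30 | egrep 'eef|force|width'
python3 -m jog '[{"tx":50,"ty":-10,"tz":0,"ax":0,"ay":0,"az":0,"jaw":0.3},{"tx":50,"ty":-10,"tz":0,"ax":0,"ay":0,"az":0,"jaw":0.3},{"tx":50,"ty":-10,"tz":0,"ax":0,"ay":0,"az":0,"jaw":0.3},{"tx":50,"ty":-10,"tz":0,"ax":0,"ay":0,"az":0,"jaw":0.3},{"tx":50,"ty":-10,"tz":0,"ax":0,"ay":0,"az":0,"jaw":0.3}]' | egrep 'eef|force|width'
python3 -m jog '[{"tx":40,"ty":-8,"tz":-20,"ax":0,"ay":0,"az":0,"jaw":0.3},{"tx":0,"ty":0,"tz":-20,"ax":0,"ay":0,"az":0,"jaw":0.3},{"tx":0,"ty":0,"tz":0,"ax":0,"ay":0,"az":0,"jaw":0.3}]' | egrep 'eef|force|width'
python3 look.py wrist6 dop_stick_1 gem_box_1 frame_tray dop_rest
```

```text
eef_pos: [441.1, -338.0, 133.8]
force: [0.5, 0.4, -1.0]
grip_width: 0.571
grip_force: 31.4
eef_pos: [454.4, -80.4, 130.2]
force: [0.8, -0.7, -0.6]
grip_width: 0.569
grip_force: 31.4
eef_pos: [457.4, -41.1, 170.9]
force: [0.3, -0.7, -0.7]
grip_width: 0.577
grip_force: 31.4
pos [457.4 -41.1 170.9] t 11.4
gem_box_1 [550. 401.] 0.96 [ 635. -293.    0.]
gem_box_1 [466.  65.] 0.47 [596.  46.   0.]
frame_tray [305.  36.] 0.84 [479.  98.   0.]
dop_rest [357. 236.] 0.9 [482. -69.   0.]
```

View pics/wrist6.png

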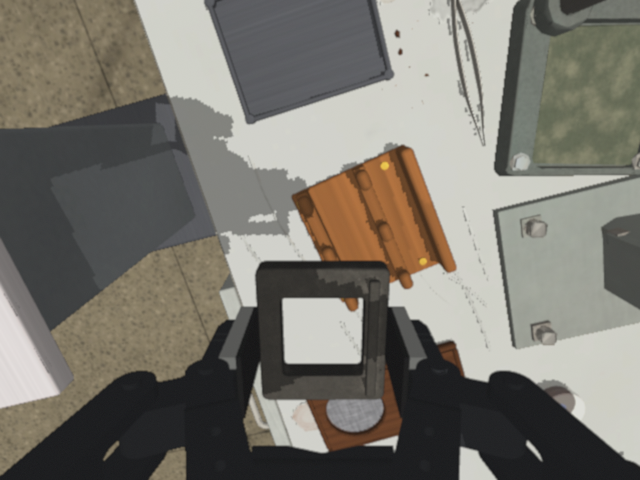

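The picture shows the frame held, the steel tray at (305,50) partly cut off, and the rest at (375,225). Advancing 60 mm and measuring the tray and the rest.

```bash
python3 -m jog '[{"tx":30,"ty":0,"tz":0,"ax":0,"ay":0,"az":0,"jaw":0.3},{"tx":40,"ty":0,"tz":0,"ax":0,"ay":0,"az":0,"jaw":0.3},{"tx":0,"ty":0,"tz":0,"ax":0,"ay":0,"az":0,"jaw":0.3}]' | egrep 'eef'
python3 look.py wrist7 frame_tray dop_rest dop_stick_1
python3 - <<'E'
from seg import *
c,s=load('wrist7')
im=rect(c,s,390,560,10,180,9).astype(int); g=im.max(2)
k=(g<125)&(g>0); print('tray'); blobs(k,390,10)
c6,s6=load('wrist6')
for n,(cc,ss) in {'6':(c6,s6),'7':(c,s)}.items():
    W=cloud(cc,ss); col=cc['color'].astype(int)
    m=(W[...,0]>420)&(W[...,0]<580)&(W[...,1]>-140)&(W[...,1]<10)
    orange=(col[...,0]-col[...,2]>50)&m
    P=W[orange]; print(n,orange.sum(),np.percentile(P[:,2],[5,50,95]).round(1))
    for lo,hi in ((27,33),(33.5,38),(18,25)):
        k=orange&(W[...,2]>lo)&(W[...,2]<hi); Q=W[k][:,:2].astype(np.float32)
        r=cv2.minAreaRect(Q); print(lo,hi,k.sum(),np.round(r[0],1),np.round(r[1],1),round(np.deg2rad(r[2]),3))
    r=cv2.minAreaRect(P[:,:2].astype(np.float32)); print('all',r)
    T=P[P[:,2]>33][:,:2]; np.save('rest%s.npy'%n,P)
P=np.load('rest6.npy')
a=0.1
im=rect(c6,s6,420,570,-140,10,36); save(im.repeat(2,0).repeat(2,1),'rest_top')
E
```

```text
eef_pos: [474.3, 27.9, 168.7]
pos [474.3  27.9 168.7] t 12.025
dop_rest [357. 307.] 0.87 [482. -67.   0.]
dop_stick_1 [356. 307.] 0.27 [481. -66.   0.]
tray
ctr [475.1 103.9] size [120.7 111.4] ang 0.041 area 11335.75
6 12515 [ 7.3  8.9 35.5]
27 33 337 [498.  -61.7] [ 97. 109.] 0.171
33.5 38 2012 [498.  -61.8] [ 96.2 108.4] 0.17
18 25 1361 [478.1 -61.2] [ 62.2 100.7] 0.177
all ((495.2147216796875, -62.527992248535156), (102.73548126220703, 109.53277587890625), 9.939900398254395)
7 6127 [ 7.4  9.1 34.9]
27 33 242 [516.3 -43.7] [ 94.1 107.4] 1.195
33.5 38 1097 [498.4 -61.8] [ 95.7 108.2] 0.172
18 25 727 [495.6 -55.4] [94.7 97.1] 0.163
all ((493.49688720703125, -52.768470764160156), (102.5943832397461, 127.31486511230469), 9.671934127807617)
```

View pics/rest_top.png

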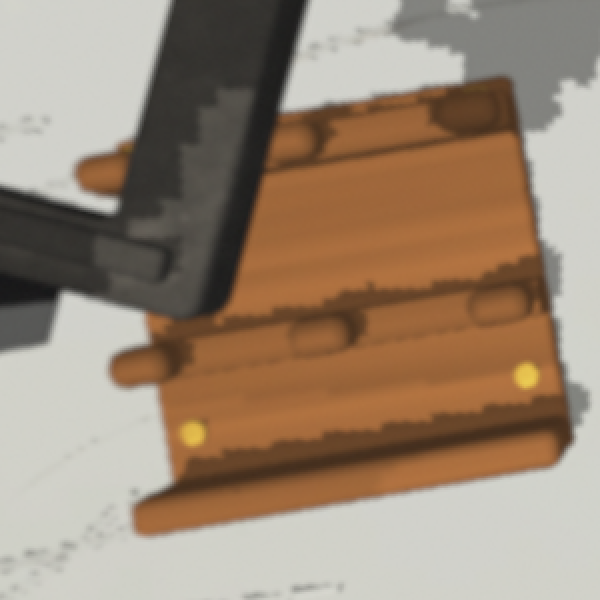

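Rest origin is about (480,-64) at yaw 0.17, with the teeth visible in the rectified view. The steel tray centre is about (475,94) at yaw 0.04. Placing the frame.

```bash
python3 -m jog '[{"tx":0,"ty":0,"tz":30,"ax":0,"ay":0,"az":-0.15,"jaw":0.3},{"tx":0,"ty":0,"tz":30,"ax":0,"ay":0,"az":-0.146,"jaw":0.3},{"tx":30,"ty":0,"tz":30,"ax":0,"ay":0,"az":0,"jaw":0.3},{"tx":36,"ty":0,"tz":30,"ax":0,"ay":0,"az":0,"jaw":0.3},{"tx":0,"ty":0,"tz":20,"ax":0,"ay":0,"az":0,"jaw":0.3}]' | egrep 'eef|force'
python3 -m jog '[{"tx":0,"ty":0,"tz":0,"ax":0,"ay":0,"az":0,"jaw":0.3}]' | egrep 'eef|force'
python3 -c "
from h import *
go(475.5,94.2,-21,0.041)"
```

```text
eef_pos: [470.8, 93.3, 28.0]
force: [-0.4, 0.4, -0.6]
grip_force: 31.4
eef_pos: [470.7, 92.0, 28.4]
force: [0.4, -1.2, -0.0]
grip_force: 31.4
tx 2.0 ty 5.0 tz 49.3 az 0.000 (alt -3.141) j6 -0.09 closing ang now 0.041 pos [470.7  92.   28.4] tilt [ 0.    -0.003 -1.   ] grip 0.57 31.4 t 12.975
```

```bash
python3 -m jog '[{"tx":2,"ty":5,"tz":20,"ax":0,"ay":0,"az":0,"jaw":0.3},{"tx":0,"ty":0,"tz":20,"ax":0,"ay":0,"az":0,"jaw":0.3},{"tx":0,"ty":0,"tz":6,"ax":0,"ay":0,"az":0,"jaw":0.3},{"tx":0,"ty":0,"tz":3,"ax":0,"ay":0,"az":0,"jaw":0.3},{"tx":0,"ty":0,"tz":0,"ax":0,"ay":0,"az":0,"jaw":0.3}]' | egrep 'eef|force'
python3 -m jog '[{"tx":0,"ty":0,"tz":0,"ax":0,"ay":0,"az":0,"jaw":-0.55},{"tx":0,"ty":0,"tz":0,"ax":0,"ay":0,"az":0,"jaw":-0.55},{"tx":0,"ty":0,"tz":-20,"ax":0,"ay":0,"az":0,"jaw":-0.55},{"tx":0,"ty":0,"tz":-50,"ax":0,"ay":0,"az":0,"jaw":-0.55},{"tx":0,"ty":0,"tz":-50,"ax":0,"ay":0,"az":0,"jaw":-0.55}]' | egrep 'eef|force'
python3 -m jog '[{"tx":40,"ty":-20,"tz":-50,"ax":0,"ay":0,"az":0.18,"jaw":-1},{"tx":40,"ty":-15,"tz":0,"ax":0,"ay":0,"az":0,"jaw":-1},{"tx":0,"ty":0,"tz":0,"ax":0,"ay":0,"az":0,"jaw":-1}]' | egrep 'eef|force'
python3 look.py wrist8 dop_stick_1 gem_box_1 stone_frame frame_tray
```

```text
eef_pos: [476.8, 94.5, -19.1]
force: [-0.3, 0.4, 0.4]
grip_force: 31.4
eef_pos: [476.2, 94.7, 101.8]
force: [0.3, -0.3, -0.2]
grip_force: 0.0
eef_pos: [446.2, 174.7, 147.5]
force: [0.3, 0.1, -0.3]
grip_force: 0.0
pos [446.2 174.7 147.5] t 14.6
dop_stick_1 [299. 115.] 0.56 [439. 259.   0.]
stone_frame [368. 305.] 0.82 [475.  93.   0.]
frame_tray [374. 302.] 0.62 [481.  95.   0.]
frame_tray [521. 229.] 0.22 [608. 145.   0.]
```

View pics/wrist8.png

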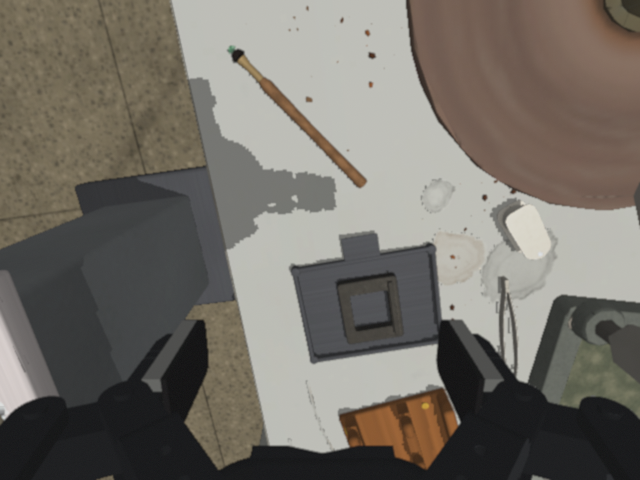

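The frame lies in the steel tray at (369,307). The second stick runs from its stone at (237,52) to its handle end at (362,183). Measuring both.

Run:
```python
from seg import *
c,s=load('wrist8')
im=rect(c,s,380,520,190,340,5).astype(int); print('stick'); k=(im[...,0]-im[...,2]>28); blobs(k,380,190,amin=200)
blobs((im.max(2)<150)&(im[...,0]-im[...,2]<28),380,190,amin=40)
W=cloud(c,s)
m=(W[...,2]>4)&(W[...,2]<16)&(W[...,0]>375)&(W[...,0]<510)&(W[...,1]>190)&(W[...,1]<340)
r=cv2.minAreaRect(W[m][:,:2].astype(np.float32)); print('cloud',m.sum(),r)
Z=W[280:335,340:400,2]; print('frame z',np.nanpercentile(Z,[5,50,75,95,99]).round(1))
```

```text
stick
ctr [442.3 251.8] size [  8.1 129.9] ang 0.651 area 862.25
ctr [419.5 220.2] size [60.5 79. ] ang 1.571 area 2665.5
ctr [463.8 331.8] size [ 15.5 111.5] ang 1.571 area 879.5
ctr [400.4 306.7] size [11.2 10.3] ang 0.606 area 64.875
cloud 2095 ((464.77362060546875, 275.4609069824219), (72.90565490722656, 138.6248779296875), 37.627357482910156)
frame z [ 2.6 11.5 12.6 14.8 15.9]
```

```bash
python3 -m jog '[{"tx":0,"ty":0,"tz":15,"ax":0,"ay":0,"az":-0.158,"jaw":-0.2},{"tx":0,"ty":0,"tz":15,"ax":0,"ay":0,"az":-0.158,"jaw":-0.2},{"tx":0,"ty":0,"tz":15,"ax":0,"ay":0,"az":-0.158,"jaw":-0.2},{"tx":0,"ty":0,"tz":15,"ax":0,"ay":0,"az":-0.158,"jaw":-0.2},{"tx":0,"ty":0,"tz":15,"ax":0,"ay":0,"az":-0.158,"jaw":-0.2}]' | egrep 'eef|force'
python3 -c "
from h import *
go(453.2,237.5,-18,0.651)"
```

```text
eef_pos: [447.1, 172.1, 71.2]
force: [-0.3, -0.2, -0.4]
grip_force: 0.0
tx 48.1 ty 44.8 tz 89.2 az 0.005 (alt -3.137) j6 -0.53 closing ang now 0.656 pos [447.1 172.1  71.2] tilt [ 0. -0. -1.] grip 0.601 0.0 t 15.475
```

```bash
python3 -m jog '[{"tx":24,"ty":22,"tz":20,"ax":0,"ay":0,"az":0,"jaw":-0.2},{"tx":24,"ty":22,"tz":20,"ax":0,"ay":0,"az":0,"jaw":-0.2},{"tx":0,"ty":0,"tz":20,"ax":0,"ay":0,"az":0,"jaw":-0.2},{"tx":0,"ty":0,"tz":0,"ax":0,"ay":0,"az":0,"jaw":-0.2}]' | egrep 'eef|force'
python3 -c "
from h import *
go(453.2,237.5,-18,0.651)"
```

```text
eef_pos: [452.1, 237.0, 10.7]
force: [1.2, -0.2, 1.0]
grip_force: 0.0
tx -0.3 ty 1.3 tz 28.7 az 0.000 (alt -3.141) j6 -0.40 closing ang now 0.651 pos [452.1 237.   10.7] tilt [ 0.001 -0.003 -1.   ] grip 0.596 0.0 t 15.975
```

```bash
python3 -m jog '[{"tx":0,"ty":1,"tz":15,"ax":0,"ay":0,"az":0,"jaw":0.2},{"tx":0,"ty":0,"tz":14,"ax":0,"ay":0,"az":0,"jaw":0.2},{"tx":0,"ty":0,"tz":0,"ax":0,"ay":0,"az":0,"jaw":0.2},{"tx":0,"ty":0,"tz":0,"ax":0,"ay":0,"az":0,"jaw":0.2}]' 25 | egrep 'eef|force|width'
python3 -m jog '[{"tx":0,"ty":0,"tz":0,"ax":0,"ay":0,"az":0,"jaw":0.6},{"tx":0,"ty":0,"tz":0,"ax":0,"ay":0,"az":0,"jaw":1},{"tx":0,"ty":0,"tz":0,"ax":0,"ay":0,"az":0,"jaw":1},{"tx":0,"ty":0,"tz":0,"ax":0,"ay":0,"az":0,"jaw":1}]' 25 | egrep 'eef|force|width'
```

```text
eef_pos: [453.7, 238.2, -16.9]
force: [0.4, -0.5, -0.3]
grip_width: 0.405
grip_force: 0.0
eef_pos: [453.6, 238.3, -17.1]
force: [-0.1, 0.1, 0.1]
grip_width: -0.002
grip_force: 0.0
```

Shut on nothing, so the tips are presumably above the stick. Checking with the wrist depth.

```bash
python3 look.py wrist9 dop_stick_1
python3 - <<'E'
from seg import *
c,s=load('wrist9'); W=cloud(c,s); p,M=pose(s); L=(W-p)@M
for x0 in (-12,-6,0,6,12):
    k=(abs(L[...,0]-x0)<3)&(abs(L[...,1])<12)&(L[...,2]>-70)
    h=np.histogram(L[k][:,2],bins=np.arange(-60,26,5))[0]; print(x0,h)
print(np.arange(-60,26,5))
im=c['color'][150:400,200:450]; save(im.repeat(2,0).repeat(2,1),'w9c')
E
```

```text
pos [453.6 238.3 -17.1] t 16.975
dop_stick_1 [319. 263.] 0.63 [438. 256.   0.]
-12 [0 0 0 0 0 0 0 0 0 0 0 0 0 0 0 0 0]
-6 [0 0 0 0 0 0 0 0 0 0 0 0 0 0 0 0 0]
0 [  0   0   0   0   0   0   0   0 112   0   0   0   0   0   0   0   0]
6 [101 131 142  98  82  30   0   1 369   0   0   0   0   0   0   0   0]
12 [416 402 353 339 309 157 134  97 492   0   0   0   0   0   0   0   0]
[-60 -55 -50 -45 -40 -35 -30 -25 -20 -15 -10  -5   0   5  10  15  20  25]
```

View pics/w9c.png

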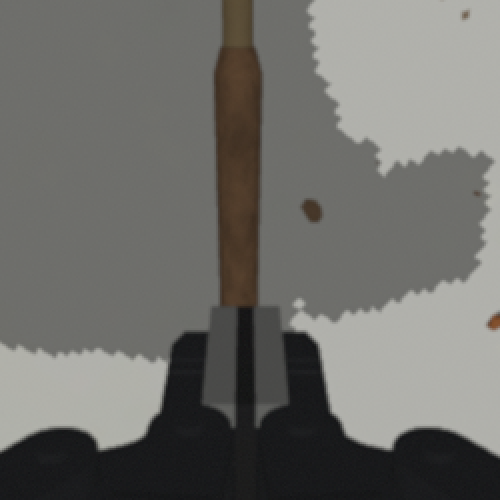

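The tips are at about z = 13, above the stick, so the offset is roughly 30 mm even when shut. Opening and going 7 mm lower, checking the force.

```bash
python3 -m jog '[{"tx":0,"ty":0,"tz":0,"ax":0,"ay":0,"az":0,"jaw":0.2},{"tx":0,"ty":0,"tz":0,"ax":0,"ay":0,"az":0,"jaw":0.2},{"tx":0,"ty":0,"tz":4,"ax":0,"ay":0,"az":0,"jaw":0.2},{"tx":0,"ty":0,"tz":3,"ax":0,"ay":0,"az":0,"jaw":0.2},{"tx":0,"ty":0,"tz":0,"ax":0,"ay":0,"az":0,"jaw":0.2}]' 25 | egrep 'eef|force|width'
python3 -m jog '[{"tx":0,"ty":0,"tz":0,"ax":0,"ay":0,"az":0,"jaw":0.6},{"tx":0,"ty":0,"tz":0,"ax":0,"ay":0,"az":0,"jaw":1},{"tx":0,"ty":0,"tz":0,"ax":0,"ay":0,"az":0,"jaw":1},{"tx":0,"ty":0,"tz":0,"ax":0,"ay":0,"az":0,"jaw":1}]' 25 | egrep 'eef|force|width'
```

```text
eef_pos: [453.3, 238.2, -24.5]
force: [0.0, 0.7, -0.7]
grip_width: 0.399
grip_force: 0.0
eef_pos: [453.7, 238.3, -24.0]
force: [-0.2, 1.4, 1.3]
grip_width: 0.099
grip_force: 27.5
```

Gripped (8.4 mm, 27 N). Lifting and turning towards the rest.

```bash
python3 -m jog '[{"tx":0,"ty":0,"tz":-20,"ax":0,"ay":0,"az":0,"jaw":1},{"tx":0,"ty":0,"tz":-25,"ax":0,"ay":0,"az":-0.18,"jaw":1},{"tx":0,"ty":0,"tz":-25,"ax":0,"ay":0,"az":-0.18,"jaw":1},{"tx":0,"ty":0,"tz":-25,"ax":0,"ay":0,"az":-0.18,"jaw":1},{"tx":0,"ty":0,"tz":-10,"ax":0,"ay":0,"az":-0.18,"jaw":1}]' 30 | egrep 'eef|force|width'
python3 -m jog '[{"tx":0,"ty":0,"tz":0,"ax":0,"ay":0,"az":-0.18,"jaw":1},{"tx":0,"ty":0,"tz":0,"ax":0,"ay":0,"az":-0.18,"jaw":1},{"tx":0,"ty":0,"tz":0,"ax":0,"ay":0,"az":0,"jaw":1}]' | egrep 'eef|force|width'
python3 -c "
from h import *
go(476.1,-41.3,60,-1.399)"
```

```text
eef_pos: [454.0, 238.4, 82.2]
force: [-0.0, -0.7, 0.1]
grip_width: 0.096
grip_force: 30.0
eef_pos: [453.4, 238.3, 80.8]
force: [0.3, -0.1, 0.3]
grip_width: 0.095
grip_force: 30.0
tx 22.0 ty -279.6 tz 20.8 az -0.012 (alt 3.129) j6 -1.48 closing ang now 1.730 pos [453.4 238.3  80.8] tilt [ 0. -0. -1.] grip 0.095 30.0 t 19.2
```

```bash
python3 -m jog '[{"tx":4,"ty":-50,"tz":0,"ax":0,"ay":0,"az":-0.012,"jaw":1},{"tx":4,"ty":-50,"tz":0,"ax":0,"ay":0,"az":0,"jaw":1},{"tx":4,"ty":-50,"tz":0,"ax":0,"ay":0,"az":0,"jaw":1},{"tx":4,"ty":-50,"tz":0,"ax":0,"ay":0,"az":0,"jaw":1},{"tx":4,"ty":-50,"tz":0,"ax":0,"ay":0,"az":0,"jaw":1}]' | egrep 'eef|force|width'
python3 -m jog '[{"tx":2,"ty":-30,"tz":0,"ax":0,"ay":0,"az":0,"jaw":1},{"tx":0,"ty":0,"tz":0,"ax":0,"ay":0,"az":0,"jaw":1}]' | egrep 'eef|force|width'
python3 look.py wrist10 dop_rest dop_stick_1
python3 - <<'E'
from seg import *
go(476.1,-41.3,-2,-1.399)
c,s=load('wrist10'); W=cloud(c,s); p,M=pose(s)
Rz=np.array([[np.cos(.172),np.sin(.172)],[-np.sin(.172),np.cos(.172)]])
Q=(W[...,:2]-p[:2])@Rz.T
k=(W[...,2]>90)&(W[...,2]<125)&(abs(Q[...,1])<8)&(Q[...,0]<-15); 
for a in range(-110,-10,8):
    m=k&(abs(Q[...,0]-a)<4)
    if m.sum()>3: print(a,m.sum(),Q[m][:,1].mean().round(1),W[m][:,2].max().round(1))
save(c['color'],'w10')
E
```

```text
eef_pos: [476.3, -13.1, 80.9]
force: [0.4, 0.7, -0.7]
grip_width: 0.095
grip_force: 30.0
eef_pos: [479.6, -42.9, 80.8]
force: [-0.2, 0.9, -1.2]
grip_width: 0.094
grip_force: 30.0
pos [479.6 -42.9  80.8] t 20.075
dop_rest [288. 237.] 0.78 [479. -64.   0.]
dop_stick_1 [322. 269.] 0.9 [497. -39.   0.]
tx 3.3 ty -0.2 tz 82.8 az 0.000 (alt -3.141) j6 -2.07 closing ang now 1.743 pos [479.3 -40.5  80.8] tilt [ 0.  0. -1.] grip 0.092 30.0 t 20.225
-94 29 2.3 112.9
-86 525 2.4 116.4
-78 562 2.4 115.7
-70 389 2.2 114.1
-62 409 2.2 115.4
-54 571 2.1 116.4
-46 523 2.0 115.8
-38 509 2.0 115.4
-30 439 2.0 115.7
-22 433 1.9 115.2
-14 143 1.7 115.1
```

View pics/wrist10.png

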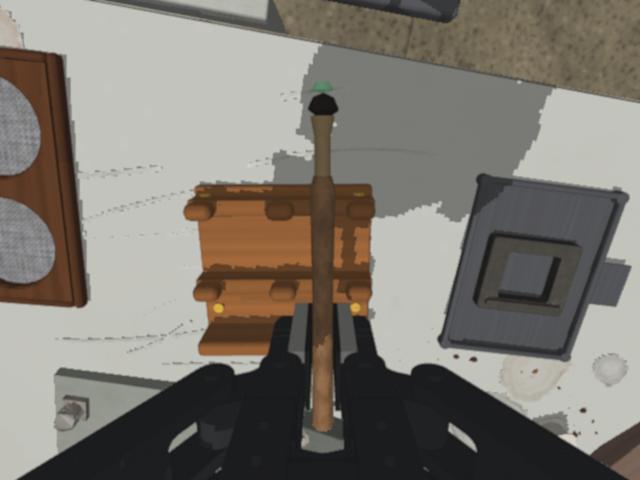

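The stick is held level with its stone to the front (322,100), lined up over the right-hand notch pair, and the frame lies in its tray. Lowering.

```bash
python3 -m jog '[{"tx":3.3,"ty":-1.5,"tz":25,"ax":0,"ay":0,"az":0,"jaw":1},{"tx":0,"ty":0,"tz":25,"ax":0,"ay":0,"az":0,"jaw":1},{"tx":0,"ty":0,"tz":20,"ax":0,"ay":0,"az":0,"jaw":1},{"tx":0,"ty":0,"tz":10,"ax":0,"ay":0,"az":0,"jaw":1},{"tx":0,"ty":0,"tz":2,"ax":0,"ay":0,"az":0,"jaw":1}]' | egrep 'eef|force|width'
python3 -m jog '[{"tx":0,"ty":0,"tz":1,"ax":0,"ay":0,"az":0,"jaw":1},{"tx":0,"ty":0,"tz":0,"ax":0,"ay":0,"az":0,"jaw":0.6},{"tx":0,"ty":0,"tz":0,"ax":0,"ay":0,"az":0,"jaw":0.4},{"tx":0,"ty":0,"tz":0,"ax":0,"ay":0,"az":0,"jaw":0.4}]' | egrep 'eef|force|width'
python3 -m jog '[{"tx":0,"ty":0,"tz":-20,"ax":0,"ay":0,"az":0,"jaw":0.4},{"tx":0,"ty":0,"tz":-40,"ax":0,"ay":0,"az":0,"jaw":0.4},{"tx":0,"ty":0,"tz":-50,"ax":0,"ay":0,"az":0,"jaw":-0.2},{"tx":0,"ty":-50,"tz":-30,"ax":0,"ay":0,"az":0,"jaw":-0.2},{"tx":0,"ty":-50,"tz":0,"ax":0,"ay":0,"az":0.18,"jaw":-0.2}]' | egrep 'eef|force|width'
python3 -c "
from h import *
go(572.6,-391.4,80,-0.536)"
```

```text
eef_pos: [476.5, -42.8, -1.3]
force: [0.6, -0.7, 0.3]
grip_width: 0.095
grip_force: 30.0
eef_pos: [476.6, -43.5, -1.9]
force: [-0.7, -0.5, -0.0]
grip_width: 0.3
grip_force: 0.0
eef_pos: [495.1, -143.5, 140.7]
force: [-0.2, -0.1, -1.5]
grip_width: 0.598
grip_force: 0.0
tx -79.6 ty -247.0 tz 61.7 az -1.044 (alt 2.097) j6 -2.07 closing ang now 1.561 pos [ 495.1 -143.5  140.7] tilt [-0.005 -0.003 -1.   ] grip 0.598 0.0 t 21.975
```

Stick 2 is released. Turning back (+2.1 rad keeps joint 6 in range) for stick 1.

```bash
python3 -m jog '[{"tx":0,"ty":0,"tz":0,"ax":0,"ay":0,"az":0.18,"jaw":-0.2},{"tx":0,"ty":0,"tz":0,"ax":0,"ay":0,"az":0.18,"jaw":-0.2},{"tx":0,"ty":0,"tz":0,"ax":0,"ay":0,"az":0.18,"jaw":-0.2},{"tx":0,"ty":0,"tz":0,"ax":0,"ay":0,"az":0.18,"jaw":-0.2},{"tx":0,"ty":0,"tz":0,"ax":0,"ay":0,"az":0.18,"jaw":-0.2}]' | egrep 'eef'
python3 -m jog '[{"tx":0,"ty":0,"tz":0,"ax":0,"ay":0,"az":0.18,"jaw":-0.2},{"tx":0,"ty":0,"tz":0,"ax":0,"ay":0,"az":0.18,"jaw":-0.2},{"tx":0,"ty":0,"tz":0,"ax":0,"ay":0,"az":0.18,"jaw":-0.2},{"tx":0,"ty":0,"tz":0,"ax":0,"ay":0,"az":0.18,"jaw":-0.2},{"tx":0,"ty":0,"tz":0,"ax":0,"ay":0,"az":0.18,"jaw":-0.2}]' | egrep 'eef'
python3 -m jog '[{"tx":0,"ty":0,"tz":0,"ax":0,"ay":0,"az":0.15,"jaw":-0.2},{"tx":0,"ty":0,"tz":0,"ax":0,"ay":0,"az":0.147,"jaw":-0.2},{"tx":0,"ty":0,"tz":0,"ax":0,"ay":0,"az":0,"jaw":-0.2}]' | egrep 'eef'
python3 -c "
from h import *
go(572.6,-391.4,0,-0.536)"
```

```text
eef_pos: [493.7, -141.9, 137.9]
eef_pos: [493.7, -141.9, 137.9]
eef_pos: [493.7, -141.9, 137.9]
tx -175.0 ty 194.5 tz 137.9 az 0.004 (alt -3.137) j6 0.02 closing ang now -0.532 pos [ 493.7 -141.9  137.9] tilt [-0. -0. -1.] grip 0.607 0.0 t 23.6
```

```bash
python3 -m jog '[{"tx":-35,"ty":39,"tz":10,"ax":0,"ay":0,"az":0.004,"jaw":-0.2},{"tx":-35,"ty":39,"tz":20,"ax":0,"ay":0,"az":0,"jaw":-0.2},{"tx":-35,"ty":39,"tz":20,"ax":0,"ay":0,"az":0,"jaw":-0.2},{"tx":-35,"ty":39,"tz":30,"ax":0,"ay":0,"az":0,"jaw":-0.2},{"tx":-35,"ty":39,"tz":30,"ax":0,"ay":0,"az":0,"jaw":-0.2}]' | egrep 'eef'
python3 -m jog '[{"tx":0,"ty":0,"tz":0,"ax":0,"ay":0,"az":0,"jaw":0.2},{"tx":0,"ty":0,"tz":0,"ax":0,"ay":0,"az":0,"jaw":0.2}]' | egrep 'eef|force'
python3 -c "
from seg import *
go(572.6,-391.4,-25,-0.536)
s=sense();c=capture('wrist')
im=rect(c,s,520,640,-480,-320,5).astype(int); k=(im[...,0]-im[...,2]>25); blobs(k,520,-480)"
```

```text
eef_pos: [572.3, -393.7, 27.0]
eef_pos: [572.1, -391.6, 28.2]
force: [-0.2, 0.6, 0.4]
grip_force: 0.0
tx 0.4 ty 0.4 tz 53.2 az 0.001 (alt -3.141) j6 -0.23 closing ang now -0.535 pos [ 572.1 -391.6   28.2] tilt [ 0.  0. -1.] grip 0.396 0.0 t 24.475
ctr [ 560.4 -410.7] size [120.7  10. ] ang 1.034 area 1038.125
```

```bash
python3 -m jog '[{"tx":0,"ty":0,"tz":20,"ax":0,"ay":0,"az":0,"jaw":0.2},{"tx":0,"ty":0,"tz":20,"ax":0,"ay":0,"az":0,"jaw":0.2},{"tx":0,"ty":0,"tz":9,"ax":0,"ay":0,"az":0,"jaw":0.2},{"tx":0,"ty":0,"tz":5,"ax":0,"ay":0,"az":0,"jaw":0.2},{"tx":0,"ty":0,"tz":0,"ax":0,"ay":0,"az":0,"jaw":0.2}]' 25 | egrep 'eef|force|width'
python3 -m jog '[{"tx":0,"ty":0,"tz":0,"ax":0,"ay":0,"az":0,"jaw":0.6},{"tx":0,"ty":0,"tz":0,"ax":0,"ay":0,"az":0,"jaw":1},{"tx":0,"ty":0,"tz":0,"ax":0,"ay":0,"az":0,"jaw":1},{"tx":0,"ty":0,"tz":0,"ax":0,"ay":0,"az":0,"jaw":1}]' 25 | egrep 'eef|force|width'
python3 -m jog '[{"tx":0,"ty":0,"tz":-20,"ax":0,"ay":0,"az":0,"jaw":1},{"tx":0,"ty":0,"tz":-30,"ax":0,"ay":0,"az":0,"jaw":1},{"tx":0,"ty":0,"tz":-40,"ax":0,"ay":0,"az":0.18,"jaw":1},{"tx":0,"ty":0,"tz":-20,"ax":0,"ay":0,"az":0.18,"jaw":1},{"tx":0,"ty":0,"tz":0,"ax":0,"ay":0,"az":0.18,"jaw":1}]' 30 | egrep 'eef|force|width'
python3 -m jog '[{"tx":0,"ty":0,"tz":0,"ax":0,"ay":0,"az":0.18,"jaw":1},{"tx":0,"ty":0,"tz":0,"ax":0,"ay":0,"az":0.144,"jaw":1},{"tx":0,"ty":0,"tz":0,"ax":0,"ay":0,"az":0,"jaw":1}]' | egrep 'eef|force|width'
python3 -c "
from h import *
go(483.9,-86.7,80,-1.399)"
```

```text
eef_pos: [572.0, -392.0, -26.3]
force: [-0.2, 0.7, 0.6]
grip_width: 0.398
grip_force: 0.0
eef_pos: [572.3, -392.3, -25.4]
force: [-0.1, 0.4, 4.8]
grip_width: 0.114
grip_force: 28.6
eef_pos: [572.7, -392.6, 87.3]
force: [0.4, 0.2, -0.4]
grip_width: 0.108
grip_force: 29.4
eef_pos: [572.0, -392.0, 84.8]
force: [0.2, -0.4, 0.2]
grip_width: 0.109
grip_force: 29.4
tx -34.8 ty -315.8 tz 4.6 az -0.001 (alt 3.141) j6 0.63 closing ang now -1.400 pos [ 572.  -392.    84.8] tilt [ 0.  0. -1.] grip 0.109 29.4 t 26.65
```

```bash
python3 -m jog '[{"tx":-6,"ty":-53,"tz":0,"ax":0,"ay":0,"az":0,"jaw":1},{"tx":-6,"ty":-53,"tz":0,"ax":0,"ay":0,"az":0,"jaw":1},{"tx":-6,"ty":-53,"tz":0,"ax":0,"ay":0,"az":0,"jaw":1},{"tx":-6,"ty":-53,"tz":0,"ax":0,"ay":0,"az":0,"jaw":1},{"tx":-6,"ty":-53,"tz":0,"ax":0,"ay":0,"az":0,"jaw":1}]' | egrep 'eef|force|width'
python3 -m jog '[{"tx":-5,"ty":-50,"tz":0,"ax":0,"ay":0,"az":0,"jaw":1},{"tx":0,"ty":0,"tz":0,"ax":0,"ay":0,"az":0,"jaw":1}]' | egrep 'eef|force|width'
python3 look.py wrist11 dop_rest dop_stick_1
python3 - <<'E'
from seg import *
go(483.9,-86.7,-2.5,-1.399)
c,s=load('wrist11'); W=cloud(c,s); p,M=pose(s)
Rz=np.array([[np.cos(.172),np.sin(.172)],[-np.sin(.172),np.cos(.172)]])
Q=(W[...,:2]-p[:2])@Rz.T
k=(W[...,2]>90)&(W[...,2]<125)&(abs(Q[...,1])<9)
for a in range(-90,60,8):
    m=k&(abs(Q[...,0]-a)<4)
    if m.sum()>3: print(a,m.sum(),Q[m][:,1].mean().round(1),W[m][:,2].max().round(1))
O=(W[...,:2]-[480,-64])@Rz.T
k=(W[...,2]>26)&(W[...,2]<36)&(abs(O[...,1]-23)<11)&(O[...,0]<66)
for a in range(-90,60,10):
    m=k&(abs(O[...,0]-a)<5)
    if m.sum()>3: print('s2',a,m.sum(),O[m][:,1].mean().round(1),np.percentile(W[m][:,2],95).round(1))
E
```

```text
eef_pos: [497.1, -134.3, 84.6]
force: [0.5, -0.1, -0.6]
grip_width: 0.109
grip_force: 29.5
eef_pos: [483.5, -84.8, 84.6]
force: [1.0, -0.3, -0.3]
grip_width: 0.108
grip_force: 29.5
pos [483.5 -84.8  84.6] t 27.525
dop_stick_1 [323. 369.] 0.61 [ 385. -101.    0.]
dop_stick_1 [255. 280.] 0.6 [447. -42.   0.]
tx -0.7 ty -1.5 tz 86.8 az -0.001 (alt 3.141) j6 0.98 closing ang now -1.400 pos [484.7 -88.1  84.3] tilt [ 0.001  0.001 -1.   ] grip 0.105 29.5 t 27.675
-58 103 1.5 120.7
-50 318 1.5 122.0
-42 382 1.6 122.0
-34 409 1.5 122.2
-26 428 1.7 122.1
-18 424 1.6 122.2
-10 450 1.7 124.7
-2 487 1.7 124.1
6 501 1.6 125.0
14 791 0.6 125.0
22 567 1.9 122.8
30 585 1.9 122.7
38 394 1.8 122.0
s2 -80 20 25.5 30.2
s2 -70 93 22.6 30.4
s2 -60 117 22.1 31.1
s2 -50 197 21.9 32.0
s2 -40 202 22.0 31.8
s2 -30 201 22.0 31.9
s2 -20 202 22.0 31.7
s2 -10 200 22.1 31.4
s2 0 214 22.1 31.6
s2 10 229 22.0 31.8
s2 20 239 22.1 32.0
s2 30 261 22.1 32.0
s2 40 280 22.0 32.2
s2 50 129 22.1 32.1
```

View pics/wrist11.png

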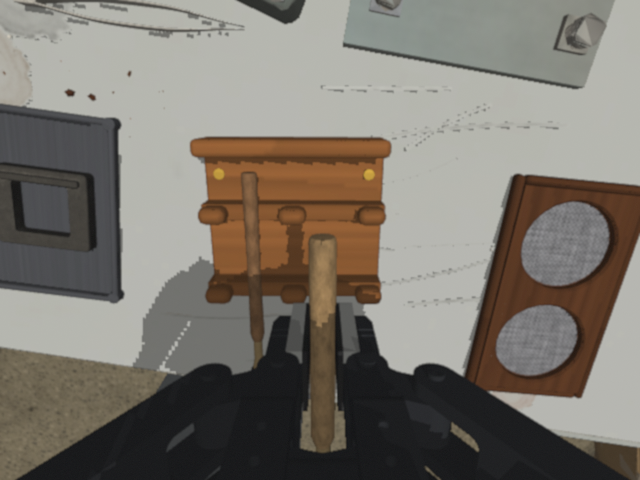

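Stick 2 lies level in its notches at y ≈ 22 mm, seen at (252,260). Stick 1 is aligned over the other pair. Lowering it.

```bash
python3 -m jog '[{"tx":0,"ty":0,"tz":25,"ax":0,"ay":0,"az":0,"jaw":1},{"tx":0,"ty":0,"tz":25,"ax":0,"ay":0,"az":0,"jaw":1},{"tx":0,"ty":0,"tz":22,"ax":0,"ay":0,"az":0,"jaw":1},{"tx":0,"ty":0,"tz":10,"ax":0,"ay":0,"az":0,"jaw":1},{"tx":0,"ty":0,"tz":4,"ax":0,"ay":0,"az":0,"jaw":1}]' | egrep 'eef|force|width'
python3 -m jog '[{"tx":0,"ty":0,"tz":1,"ax":0,"ay":0,"az":0,"jaw":1},{"tx":0,"ty":0,"tz":0,"ax":0,"ay":0,"az":0,"jaw":0.6},{"tx":0,"ty":0,"tz":0,"ax":0,"ay":0,"az":0,"jaw":0.45},{"tx":0,"ty":0,"tz":0,"ax":0,"ay":0,"az":0,"jaw":0.45}]' | egrep 'eef|force|width'
python3 -m jog '[{"tx":0,"ty":0,"tz":-20,"ax":0,"ay":0,"az":0,"jaw":0.45},{"tx":0,"ty":0,"tz":-40,"ax":0,"ay":0,"az":0,"jaw":0.45},{"tx":0,"ty":0,"tz":-50,"ax":0,"ay":0,"az":0,"jaw":-0.2},{"tx":0,"ty":40,"tz":-50,"ax":0,"ay":0,"az":0,"jaw":-0.2},{"tx":0,"ty":50,"tz":0,"ax":0,"ay":0,"az":0,"jaw":-0.8}]' | egrep 'eef|force|width'
python3 -m jog '[{"tx":0,"ty":50,"tz":0,"ax":0,"ay":0,"az":0,"jaw":-0.8},{"tx":0,"ty":0,"tz":0,"ax":0,"ay":0,"az":0,"jaw":-0.8}]' | egrep 'eef|force|width'
python3 look.py wrist12 gem_box_1 dop_stick_1
python3 - <<'E'
from seg import *
c,s=load('wrist12'); W=cloud(c,s)
Rz=np.array([[np.cos(.172),np.sin(.172)],[-np.sin(.172),np.cos(.172)]])
O=(W[...,:2]-[480,-64])@Rz.T
for y in (23,-23):
  k=(W[...,2]>26)&(W[...,2]<37)&(abs(O[...,1]-y)<11)&(O[...,0]<66)
  for a in range(-90,60,20):
    m=k&(abs(O[...,0]-a)<5)
    if m.sum()>3: print(y,a,m.sum(),O[m][:,1].mean().round(1),np.percentile(W[m][:,2],95).round(1))
k=(W[...,2]>16)&(W[...,2]<28)&(W[...,0]>590)&(W[...,0]<680)&(W[...,1]>-340)&(W[...,1]<-245)
if k.sum(): print('box',k.sum(),cv2.minEnclosingCircle(W[k][:,:2].astype(np.float32)),np.median(W[k][:,2]))
E
```

```text
eef_pos: [484.5, -88.0, -2.2]
force: [-1.1, -0.3, 0.4]
grip_width: 0.112
grip_force: 29.5
eef_pos: [484.4, -87.4, -2.9]
force: [0.7, -0.9, -0.0]
grip_width: 0.28
grip_force: 0.0
eef_pos: [501.1, -176.5, 159.9]
force: [0.3, 0.7, -0.7]
grip_width: 0.794
grip_force: 0.0
eef_pos: [507.7, -227.2, 155.4]
force: [0.7, -0.0, -0.1]
grip_width: 0.903
grip_force: 0.0
pos [ 507.7 -227.2  155.4] t 29.675
gem_box_1 [434.  66.] 0.6 [ 635. -289.    0.]
dop_stick_1 [ 90. 246.] 0.76 [448. -33.   0.]
dop_stick_1 [149. 252.] 0.71 [451. -83.   0.]
23 -90 29 21.6 30.2
23 -70 93 21.2 30.8
23 -50 139 20.6 31.9
23 -30 145 20.8 32.0
23 -10 141 21.0 31.6
23 10 160 20.9 31.8
23 30 174 20.9 31.9
23 50 89 21.0 32.0
-23 -70 127 -23.6 32.7
-23 -50 145 -24.2 33.4
-23 -30 171 -24.1 33.4
-23 -10 181 -24.3 33.4
-23 10 195 -24.3 33.4
-23 30 208 -24.3 33.8
box 3462 ((636.6372680664062, -289.7583923339844), 22.39474105834961) 20.403659835426964
```

View pics/wrist12.png

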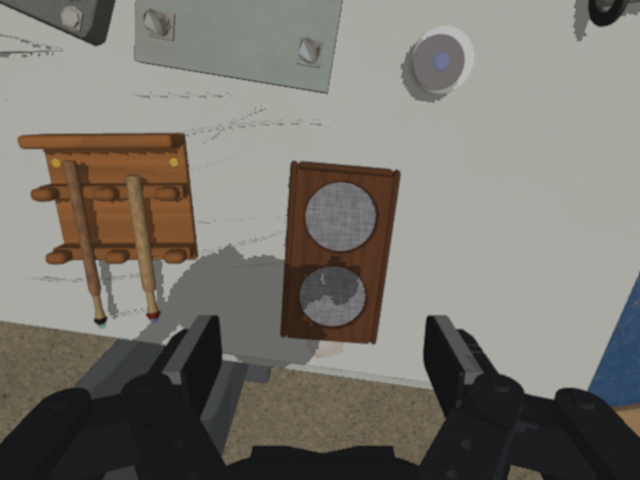

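Both sticks rest well: (85,240) and (142,245). The larger box is at (438,62), i.e. world (636.6,-290), radius 22. I'll turn 0.72 rad so the fingers clear the post plate.

```bash
python3 -m jog '[{"tx":0,"ty":0,"tz":0,"ax":0,"ay":0,"az":0.18,"jaw":-0.6},{"tx":0,"ty":0,"tz":0,"ax":0,"ay":0,"az":0.18,"jaw":-0.6},{"tx":0,"ty":0,"tz":0,"ax":0,"ay":0,"az":0.18,"jaw":-0.6},{"tx":0,"ty":0,"tz":0,"ax":0,"ay":0,"az":0.18,"jaw":-0.6},{"tx":0,"ty":0,"tz":0,"ax":0,"ay":0,"az":0,"jaw":-0.6}]' | egrep 'eef|force|width'
python3 -c "
from h import *
go(636.6,-289.8,-18)"
```

```text
eef_pos: [507.8, -223.4, 155.9]
force: [0.3, 1.1, -0.5]
grip_width: 0.803
grip_force: 0.0
tx 144.5 ty -10.3 tz 173.9 j6 1.49 closing ang now -2.118 pos [ 507.8 -223.4  155.9] tilt [ 0. -0. -1.] grip 0.803 0.0 t 30.45
```

```bash
python3 -m jog '[{"tx":48,"ty":-3,"tz":20,"ax":0,"ay":0,"az":0,"jaw":-0.6},{"tx":48,"ty":-3,"tz":20,"ax":0,"ay":0,"az":0,"jaw":-0.6},{"tx":48,"ty":-4,"tz":30,"ax":0,"ay":0,"az":0,"jaw":-0.6},{"tx":0,"ty":0,"tz":40,"ax":0,"ay":0,"az":0,"jaw":-0.6},{"tx":0,"ty":0,"tz":0,"ax":0,"ay":0,"az":0,"jaw":-0.6}]' | egrep 'eef|force|width'
python3 -c "
from seg import *
go(636.6,-289.8,-18)
s=sense();c=capture('wrist'); W=cloud(c,s)
k=(W[...,2]>16)&(W[...,2]<26)&(W[...,0]>600)&(W[...,0]<680)&(W[...,1]>-330)&(W[...,1]<-255)
print('box',k.sum(),cv2.minEnclosingCircle(W[k][:,:2].astype(np.float32)))"
```

```text
eef_pos: [634.3, -289.5, 42.3]
force: [-0.2, 0.3, -0.0]
grip_width: 0.798
grip_force: 0.0
tx 2.6 ty -0.9 tz 60.3 j6 1.52 closing ang now -2.117 pos [ 634.3 -289.5   42.3] tilt [-0.007 -0.    -1.   ] grip 0.798 0.0 t 31.075
box 5415 ((636.6849365234375, -289.6745300292969), 22.511877059936523)
```

```bash
python3 -m jog '[{"tx":2.5,"ty":-1,"tz":20,"ax":0,"ay":0,"az":0,"jaw":-0.6},{"tx":0,"ty":0,"tz":20,"ax":0,"ay":0,"az":0,"jaw":-0.6},{"tx":0,"ty":0,"tz":14,"ax":0,"ay":0,"az":0,"jaw":-0.6},{"tx":0,"ty":0,"tz":6,"ax":0,"ay":0,"az":0,"jaw":-0.5},{"tx":0,"ty":0,"tz":0,"ax":0,"ay":0,"az":0,"jaw":-0.3}]' 20 | egrep 'eef|force|width'
python3 -m jog '[{"tx":0,"ty":0,"tz":0,"ax":0,"ay":0,"az":0,"jaw":-0.15},{"tx":0,"ty":0,"tz":0,"ax":0,"ay":0,"az":0,"jaw":0.1},{"tx":0,"ty":0,"tz":0,"ax":0,"ay":0,"az":0,"jaw":0.1},{"tx":0,"ty":0,"tz":0,"ax":0,"ay":0,"az":0,"jaw":0.1}]' 20 | egrep 'eef|force|width'
```

```text
eef_pos: [638.3, -291.6, -14.6]
force: [-0.1, 0.1, 0.3]
grip_width: 0.653
grip_force: 0.0
eef_pos: [638.8, -292.0, -13.4]
force: [-0.9, 0.3, 5.7]
grip_width: 0.507
grip_force: 20.4
```

It gripped high (TCP -13). Reopening and lowering 4 mm for a better hold.

```bash
python3 -m jog '[{"tx":0,"ty":0,"tz":0,"ax":0,"ay":0,"az":0,"jaw":-0.3},{"tx":0,"ty":0,"tz":0,"ax":0,"ay":0,"az":0,"jaw":-0.4},{"tx":0,"ty":0,"tz":4,"ax":0,"ay":0,"az":0,"jaw":-0.4},{"tx":0,"ty":0,"tz":0,"ax":0,"ay":0,"az":0,"jaw":-0.4}]' 20 | egrep 'eef|force|width'
python3 -m jog '[{"tx":0,"ty":0,"tz":0,"ax":0,"ay":0,"az":0,"jaw":-0.15},{"tx":0,"ty":0,"tz":0,"ax":0,"ay":0,"az":0,"jaw":0.1},{"tx":0,"ty":0,"tz":0,"ax":0,"ay":0,"az":0,"jaw":0.1},{"tx":0,"ty":0,"tz":0,"ax":0,"ay":0,"az":0,"jaw":0.1}]' 20 | egrep 'eef|force|width'
```

```text
eef_pos: [638.1, -291.5, -19.0]
force: [-0.6, -0.3, -0.3]
grip_width: 0.7
grip_force: 0.0
eef_pos: [638.5, -291.8, -18.1]
force: [0.8, -0.6, 1.9]
grip_width: 0.506
grip_force: 20.4
```

```bash
python3 -m jog '[{"tx":0,"ty":0,"tz":-10,"ax":0,"ay":0,"az":0,"jaw":0.2},{"tx":0,"ty":0,"tz":-20,"ax":0,"ay":0,"az":0,"jaw":0.2},{"tx":0,"ty":0,"tz":-30,"ax":0,"ay":0,"az":0,"jaw":0.2},{"tx":-30,"ty":5,"tz":0,"ax":0,"ay":0,"az":0,"jaw":0.2},{"tx":-40,"ty":7,"tz":0,"ax":0,"ay":0,"az":0,"jaw":0.2}]' 25 | egrep 'eef|force|width'
python3 -m jog '[{"tx":-40,"ty":7,"tz":0,"ax":0,"ay":0,"az":0,"jaw":0.2},{"tx":-25,"ty":4,"tz":0,"ax":0,"ay":0,"az":0,"jaw":0.2},{"tx":0,"ty":0,"tz":0,"ax":0,"ay":0,"az":0,"jaw":0.2},{"tx":0,"ty":0,"tz":0,"ax":0,"ay":0,"az":0,"jaw":0.2}]' 25 | egrep 'eef|force|width'
python3 -c "
from seg import *
go(511,-241.5,-14)
s=sense();c=capture('wrist'); W=cloud(c,s);zz=s['eef_pos'][2]+38
k=(abs(W[...,2]-zz)<6)&(abs(W[...,0]-s['eef_pos'][0])<32)&(abs(W[...,1]-s['eef_pos'][1])<32)
print('box',k.sum(),cv2.minEnclosingCircle(W[k][:,:2].astype(np.float32)),np.median(W[k][:,2]),zz)
im=rect(c,s,400,560,-320,-180,4).astype(int); blobs((im[...,0]-im[...,2]<15)&(im.max(2)<185)&(im.max(2)>60),400,-320,amin=2000)"
```

```text
eef_pos: [572.3, -265.4, 43.3]
force: [0.3, -0.1, -0.3]
grip_width: 0.499
grip_force: 25.5
eef_pos: [512.4, -241.4, 42.7]
force: [1.0, 0.2, -0.1]
grip_width: 0.503
grip_force: 25.5
tx -1.2 ty 0.8 tz 56.7 j6 1.47 closing ang now -2.121 pos [ 512.4 -241.4   42.7] tilt [ 0.002  0.    -1.   ] grip 0.503 25.5 t 34.375
box 11097 ((517.2239990234375, -243.1533660888672), 35.22106170654297) 81.11055142123644 80.65872810777623
ctr [ 469.  -214.2] size [ 69.4 153.6] ang 1.118 area 6724.75
ctr [ 479.8 -250.2] size [139.5 159.5] ang 1.571 area 6689.25
```

```bash
python3 -m jog '[{"tx":-1,"ty":1,"tz":20,"ax":0,"ay":0,"az":0,"jaw":0.2},{"tx":0,"ty":0,"tz":20,"ax":0,"ay":0,"az":0,"jaw":0.2},{"tx":0,"ty":0,"tz":10,"ax":0,"ay":0,"az":0,"jaw":0.2},{"tx":0,"ty":0,"tz":5,"ax":0,"ay":0,"az":0,"jaw":0.2},{"tx":0,"ty":0,"tz":0,"ax":0,"ay":0,"az":0,"jaw":0.2}]' 25 | egrep 'eef|force|width'
python3 -m jog '[{"tx":0,"ty":0,"tz":1.5,"ax":0,"ay":0,"az":0,"jaw":0.2},{"tx":0,"ty":0,"tz":0,"ax":0,"ay":0,"az":0,"jaw":0.2}]' 25 | egrep 'eef|force|width'
```

```text
eef_pos: [510.2, -241.2, -13.2]
force: [0.7, 0.3, 0.2]
grip_width: 0.503
grip_force: 25.5
eef_pos: [510.4, -241.3, -14.1]
force: [-0.2, -0.8, 3.5]
grip_width: 0.503
grip_force: 25.8
```

```bash
python3 -m jog '[{"tx":0,"ty":0,"tz":0,"ax":0,"ay":0,"az":0,"jaw":-0.1},{"tx":0,"ty":0,"tz":0,"ax":0,"ay":0,"az":0,"jaw":-0.35},{"tx":0,"ty":0,"tz":0,"ax":0,"ay":0,"az":0,"jaw":-0.35},{"tx":0,"ty":0,"tz":-15,"ax":0,"ay":0,"az":0,"jaw":-0.35},{"tx":0,"ty":0,"tz":-40,"ax":0,"ay":0,"az":0,"jaw":-0.35}]' | egrep 'eef|force|width'
python3 -m jog '[{"tx":0,"ty":0,"tz":-50,"ax":0,"ay":0,"az":-0.18,"jaw":-0.6},{"tx":0,"ty":0,"tz":-40,"ax":0,"ay":0,"az":-0.18,"jaw":-0.6},{"tx":0,"ty":0,"tz":-20,"ax":0,"ay":0,"az":-0.18,"jaw":-0.6},{"tx":0,"ty":0,"tz":0,"ax":0,"ay":0,"az":-0.18,"jaw":-0.6},{"tx":0,"ty":0,"tz":0,"ax":0,"ay":0,"az":-0.18,"jaw":-0.6}]' | egrep 'eef|force|width'
python3 -c "
from seg import *
s=sense();c=capture('wrist'); W=cloud(c,s)
k=(W[...,2]>20)&(W[...,2]<29)&(W[...,0]>400)&(W[...,0]<560)&(W[...,1]>-290)&(W[...,1]<-190)
print('box',k.sum(),cv2.minEnclosingCircle(W[k][:,:2].astype(np.float32)),np.percentile(W[k][:,2],[5,50,95]))
go(447,300,170)"
```

```text
eef_pos: [509.1, -240.5, 40.3]
force: [-0.1, -0.3, 0.4]
grip_width: 0.675
grip_force: 0.0
eef_pos: [510.0, -241.1, 151.6]
force: [-0.1, -0.8, -0.2]
grip_width: 0.8
grip_force: 0.0
box 2508 ((509.01422119140625, -238.89866638183594), 22.232017517089844) [23.01804002 24.29067005 25.40563859]
tx 133.2 ty -528.1 tz -19.1 j6 0.56 closing ang now -1.208 pos [ 509.9 -241.   151.4] tilt [ 0.001  0.001 -1.   ] grip 0.801 0.0 t 36.6
```

Box 1 sits flat in the far recess (centre 509,-239, top at 24 mm). Now over to the small white box.

```bash
python3 -m jog '[{"tx":13,"ty":-53,"tz":-4,"ax":0,"ay":0,"az":0,"jaw":-0.6},{"tx":13,"ty":-53,"tz":-4,"ax":0,"ay":0,"az":0,"jaw":-0.6},{"tx":13,"ty":-53,"tz":-4,"ax":0,"ay":0,"az":0,"jaw":-0.6},{"tx":13,"ty":-53,"tz":-4,"ax":0,"ay":0,"az":0,"jaw":-0.6},{"tx":13,"ty":-53,"tz":-4,"ax":0,"ay":0,"az":0,"jaw":-0.6}]' | egrep 'eef|force'
python3 -m jog '[{"tx":13,"ty":-53,"tz":0,"ax":0,"ay":0,"az":0,"jaw":-0.6},{"tx":13,"ty":-53,"tz":0,"ax":0,"ay":0,"az":0,"jaw":-0.6},{"tx":13,"ty":-53,"tz":0,"ax":0,"ay":0,"az":0,"jaw":-0.6},{"tx":13,"ty":-53,"tz":0,"ax":0,"ay":0,"az":0,"jaw":-0.6},{"tx":13,"ty":-53,"tz":0,"ax":0,"ay":0,"az":0,"jaw":-0.6}]' | egrep 'eef|force'
python3 -m jog '[{"tx":0,"ty":0,"tz":0,"ax":0,"ay":0,"az":0,"jaw":-0.6},{"tx":0,"ty":0,"tz":0,"ax":0,"ay":0,"az":0,"jaw":-0.6}]' | egrep 'eef|force'
python3 look.py wrist13 gem_box_1
python3 - <<'E'
from seg import *
c,s=load('wrist13'); W=cloud(c,s); col=c['color'].astype(int)
k=((W[...,2]>16)&(W[...,2]<28)&(W[...,0]>380)&(W[...,0]<490)&(W[...,1]>300)).astype(np.uint8)
n,l=cv2.connectedComponents(k)
for i in range(1,n):
    m=l==i
    if m.sum()>150: print(m.sum(),cv2.minEnclosingCircle(W[m][:,:2].astype(np.float32)),np.median(W[m][:,2]),col[m].mean(0).round())
E
```

```text
eef_pos: [479.8, 31.9, 171.2]
force: [0.3, 0.0, 0.6]
grip_force: 0.0
eef_pos: [450.0, 303.2, 171.2]
force: [0.3, 0.4, -0.3]
grip_force: 0.0
eef_pos: [450.4, 301.1, 170.6]
force: [-0.8, 1.0, 0.8]
grip_force: 0.0
pos [450.4 301.1 170.6] t 38.1
gem_box_1 [151. 197.] 0.57 [412. 447.   0.]
gem_box_1 [248. 186.] 0.55 [449. 371.   0.]
1768 ((450.8206787109375, 371.4874267578125), 19.312522888183594) 20.29834155001629 [150. 153. 143.]
1761 ((411.9871520996094, 448.6256103515625), 19.64515495300293) 20.24449820117661 [ 38. 116.  56.]
```

The white box is at (450.8,371.5) with r = 19, and the green one at (412,449) is left alone. Going for the white box.

```bash
python3 -c "
from h import *
go(450.8,371.5,-18)"
```

```text
tx 24.2 ty -66.8 tz 188.5 j6 1.60 closing ang now -1.223 pos [450.7 300.5 170.5] tilt [ 0.  0. -1.] grip 0.801 0.0 t 38.2
```

```bash
python3 -m jog '[{"tx":12,"ty":-33,"tz":30,"ax":0,"ay":0,"az":0,"jaw":-0.5},{"tx":12,"ty":-33,"tz":40,"ax":0,"ay":0,"az":0,"jaw":-0.5},{"tx":0,"ty":0,"tz":40,"ax":0,"ay":0,"az":0,"jaw":-0.5},{"tx":0,"ty":0,"tz":30,"ax":0,"ay":0,"az":0,"jaw":-0.5},{"tx":0,"ty":0,"tz":0,"ax":0,"ay":0,"az":0,"jaw":-0.5}]' 20 | egrep 'eef|force|width'
python3 -c "
from h import *
go(450.8,371.5,-18)"
```

```text
eef_pos: [449.8, 370.2, 28.7]
force: [0.1, -0.0, -0.3]
grip_width: 0.748
grip_force: 0.0
tx 1.6 ty -0.9 tz 46.7 j6 1.71 closing ang now -1.223 pos [449.8 370.2  28.7] tilt [-0.004  0.001 -1.   ] grip 0.748 0.0 t 38.825
```

```bash
python3 -m jog '[{"tx":1.5,"ty":-1,"tz":20,"ax":0,"ay":0,"az":0,"jaw":-0.5},{"tx":0,"ty":0,"tz":18,"ax":0,"ay":0,"az":0,"jaw":-0.5},{"tx":0,"ty":0,"tz":9,"ax":0,"ay":0,"az":0,"jaw":-0.4},{"tx":0,"ty":0,"tz":0,"ax":0,"ay":0,"az":0,"jaw":-0.2},{"tx":0,"ty":0,"tz":0,"ax":0,"ay":0,"az":0,"jaw":-0.05}]' 20 | egrep 'eef|force|width'
python3 -m jog '[{"tx":0,"ty":0,"tz":0,"ax":0,"ay":0,"az":0,"jaw":0.2},{"tx":0,"ty":0,"tz":0,"ax":0,"ay":0,"az":0,"jaw":0.2},{"tx":0,"ty":0,"tz":0,"ax":0,"ay":0,"az":0,"jaw":0.2}]' 20 | egrep 'eef|force|width'
```

```text
eef_pos: [451.8, 373.3, -16.1]
force: [-0.4, 0.2, 0.6]
grip_width: 0.527
grip_force: 0.0
eef_pos: [451.8, 373.3, -16.0]
force: [-0.9, -1.2, 6.1]
grip_width: 0.435
grip_force: 20.0
```

```bash
python3 -m jog '[{"tx":0,"ty":0,"tz":-10,"ax":0,"ay":0,"az":0,"jaw":0.3},{"tx":0,"ty":0,"tz":-30,"ax":0,"ay":0,"az":0,"jaw":0.3},{"tx":0,"ty":0,"tz":-45,"ax":0,"ay":0,"az":0,"jaw":0.3},{"tx":-10,"ty":25,"tz":-40,"ax":0,"ay":0,"az":0,"jaw":0.3},{"tx":-18,"ty":45,"tz":0,"ax":0,"ay":0,"az":0,"jaw":0.3}]' 25 | egrep 'eef|force|width'
python3 -m jog '[{"tx":-18,"ty":47,"tz":0,"ax":0,"ay":0,"az":0,"jaw":0.3},{"tx":-18,"ty":47,"tz":0,"ax":0,"ay":0,"az":0,"jaw":0.3},{"tx":-18,"ty":47,"tz":0,"ax":0,"ay":0,"az":0,"jaw":0.3},{"tx":-18,"ty":47,"tz":0,"ax":0,"ay":0,"az":0,"jaw":0.3},{"tx":-18,"ty":47,"tz":0,"ax":0,"ay":0,"az":0,"jaw":0.3}]' | egrep 'eef|force|width'
python3 -m jog '[{"tx":-18,"ty":47,"tz":0,"ax":0,"ay":0,"az":0,"jaw":0.3},{"tx":-18,"ty":47,"tz":0,"ax":0,"ay":0,"az":0,"jaw":0.3},{"tx":-18,"ty":47,"tz":0,"ax":0,"ay":0,"az":0,"jaw":0.3},{"tx":-18,"ty":47,"tz":0,"ax":0,"ay":0,"az":0,"jaw":0.3},{"tx":0,"ty":0,"tz":0,"ax":0,"ay":0,"az":0,"jaw":0.3}]' | egrep 'eef|force|width'
python3 -c "
from h import *
go(438.5,-245.5,-12)"
```

```text
eef_pos: [450.4, 298.2, 111.6]
force: [1.1, -0.5, -0.9]
grip_width: 0.432
grip_force: 25.2
eef_pos: [444.9, 44.6, 108.8]
force: [0.6, -0.3, 0.1]
grip_width: 0.431
grip_force: 25.2
eef_pos: [441.8, -157.9, 108.6]
force: [0.3, 0.6, 0.2]
grip_width: 0.431
grip_force: 25.2
tx -32.8 ty 81.2 tz 120.6 j6 0.63 closing ang now -1.225 pos [ 441.8 -157.9  108.6] tilt [ 0.     0.001 -1.   ] grip 0.431 25.2 t 41.7
```

```bash
python3 -m jog '[{"tx":-16,"ty":40,"tz":10,"ax":0,"ay":0,"az":0,"jaw":0.3},{"tx":-17,"ty":41,"tz":20,"ax":0,"ay":0,"az":0,"jaw":0.3},{"tx":0,"ty":0,"tz":30,"ax":0,"ay":0,"az":0,"jaw":0.3},{"tx":0,"ty":0,"tz":30,"ax":0,"ay":0,"az":0,"jaw":0.3},{"tx":0,"ty":0,"tz":0,"ax":0,"ay":0,"az":0,"jaw":0.3}]' | egrep 'eef|force|width'
python3 -c "
from seg import *
go(438.5,-245.5,-12)
s=sense();c=capture('wrist'); W=cloud(c,s); p=s['eef_pos']
k=(W[...,2]>p[2]+30)&(W[...,2]<p[2]+40)&(abs(W[...,0]-p[0])<22)&(abs(W[...,1]-p[1])<15); print(k.sum(),np.percentile(W[k][:,2]-p[2],[10,50,90]))"
```

```text
eef_pos: [437.9, -241.1, 17.1]
force: [1.1, -0.0, 0.2]
grip_width: 0.428
grip_force: 25.3
tx -0.9 ty 4.5 tz 29.1 j6 0.48 closing ang now -1.220 pos [ 437.9 -241.1   17.1] tilt [-0.002 -0.003 -1.   ] grip 0.428 25.3 t 42.325
6555 [35.17013285 36.18524088 36.94154093]
```

```bash
python3 -m jog '[{"tx":-1,"ty":3.5,"tz":10,"ax":0,"ay":0,"az":0,"jaw":0.3},{"tx":0,"ty":0,"tz":10,"ax":0,"ay":0,"az":0,"jaw":0.3},{"tx":0,"ty":0,"tz":7,"ax":0,"ay":0,"az":0,"jaw":0.3},{"tx":0,"ty":0,"tz":2,"ax":0,"ay":0,"az":0,"jaw":0.3},{"tx":0,"ty":0,"tz":0,"ax":0,"ay":0,"az":0,"jaw":0.3}]' | egrep 'eef|force|width'
python3 -m jog '[{"tx":0,"ty":0,"tz":1,"ax":0,"ay":0,"az":0,"jaw":0},{"tx":0,"ty":0,"tz":0,"ax":0,"ay":0,"az":0,"jaw":-0.3},{"tx":0,"ty":0,"tz":0,"ax":0,"ay":0,"az":0,"jaw":-0.3},{"tx":0,"ty":0,"tz":-15,"ax":0,"ay":0,"az":0,"jaw":-0.3},{"tx":0,"ty":0,"tz":-40,"ax":0,"ay":0,"az":0,"jaw":-0.3}]' | egrep 'eef|force|width'
python3 -m jog '[{"tx":0,"ty":0,"tz":-50,"ax":0,"ay":0,"az":0,"jaw":-0.5},{"tx":-20,"ty":-50,"tz":-50,"ax":0,"ay":0,"az":0,"jaw":-0.5},{"tx":-20,"ty":-50,"tz":-30,"ax":0,"ay":0,"az":0,"jaw":-0.5},{"tx":0,"ty":0,"tz":0,"ax":0,"ay":0,"az":0,"jaw":-0.5},{"tx":0,"ty":0,"tz":0,"ax":0,"ay":0,"az":0,"jaw":-0.5}]' | egrep 'eef|force|width'
python3 look.py wrist14
python3 - <<'E'
from seg import *
c,s=load('wrist14'); W=cloud(c,s)
k=((W[...,2]>19)&(W[...,2]<29)&(W[...,0]>390)&(W[...,0]<560)&(W[...,1]>-300)&(W[...,1]<-190)).astype(np.uint8)
n,l=cv2.connectedComponents(k)
for i in range(1,n):
    m=l==i
    if m.sum()>150: print(m.sum(),cv2.minEnclosingCircle(W[m][:,:2].astype(np.float32)),np.percentile(W[m][:,2],[5,50,95]))
E
```

```text
eef_pos: [438.9, -246.2, -10.8]
force: [0.0, -0.1, -1.0]
grip_width: 0.431
grip_force: 25.3
eef_pos: [438.2, -245.6, 43.6]
force: [0.8, 0.4, 1.2]
grip_width: 0.652
grip_force: 0.0
eef_pos: [372.7, -172.2, 166.2]
force: [1.2, 0.6, -0.4]
grip_width: 0.747
grip_force: 0.0
pos [ 372.7 -172.2  166.2] t 44.25
3211 ((508.63055419921875, -238.97671508789062), 22.5144100189209) [22.8356506  24.35622105 25.6137026 ]
1939 ((436.7073059082031, -245.16757202148438), 19.398069381713867) [22.7541858  24.30708295 25.51392636]
```

View pics/wrist14.png

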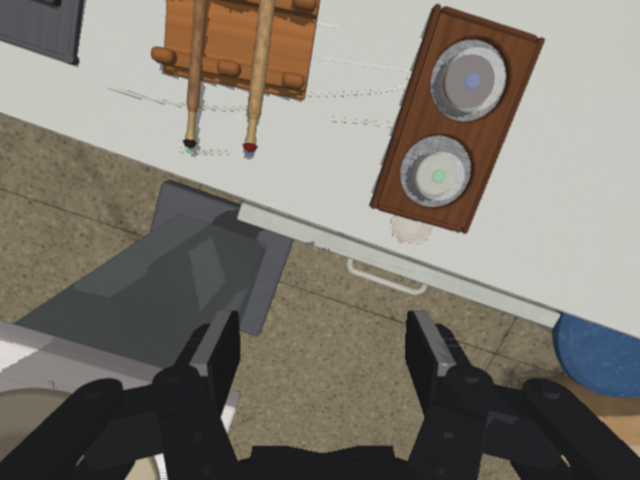

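Both boxes sit flat in their recesses, at (470,82) and (437,172). Both sticks lie in the rest with their stones to the front, and the frame is in its tray. Handing in.

```bash
python3 -c "
from rig import finish_job
print(finish_job())"
```

```text
the job is handed in; nothing more can be done
None
```

The job is handed in at about 44 s of robot time: by my last camera checks both dop sticks lie level in their notches, both gem boxes are flat in their recesses and the frame is in the steel tray, but no verdict came back.

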